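Press the glued boxes in the pedal clamp

ROBOT

A 6-joint arm with a two-finger parallel gripper is mounted at the origin on the work surface. World frame = base frame: x ahead of the robot, y to its left, z up, the work surface at z = 0. Lengths are in mm, angles in degrees, forces in N, time in s.
With the tool pointing down it reaches from about 300 to 850 mm from the base axis. Payload 4.2 kg.
Tool frame: the origin (TCP) lies on the centre line of the jaws, within the pads' length; the fingertips stand 14 mm ahead of it and the grasp point (between the pads) lies 5 mm behind it; z points along the fingers, y is the line along which they close (so a half turn about z gives the same grasp; the last joint's range is limited). The gripper opens to 91 mm and grips with 3 to 60 N. Pads are 32 mm wide; open, the fingers measure 118 mm over their backs; the gripper's body (76 mm by 178 mm) begins 60 mm behind the grasp point.
Start: joints at [-72.536, 18.312, 89.639, -0, 72.044, -1.146], TCP at [183.497, -544.95, 227.976] pointing down, gripper open.
Joint ranges: [-177.97, 177.97], [-48.28, 115.42], [12.27, 149.76], [-77.06, 257.06], [2.81, 150.46], [-146.56, 146.56]. Speed limits (degrees/s): [147.25, 147.25, 180, 180, 180, 180].

INTERFACE

Orientations are given as [roll, pitch, yaw] about the fixed x, y, z axes, in that order (R = Rz(yaw) Ry(pitch) Rx(roll)).
In Python, from workcell import * gives the robot as it stands. The module is installed in compiled form; this text tells all that it offers.
- The arm moves only by the shell command python3 -m crank 'ROWS' [FORCE]. ROWS is JSON, a list of rows, each an object of numbers: "grip": the finger opening in m, from 0 to 0.0912; "x", "y", "z": the shift along the tool's x, y, z in m; "yaw": the turn about the tool's z in rad. In form: [{"grip": .., "x": .., "y": .., "z": .., "yaw": ..}, ...]. A call has exactly 5 rows; each row is the pose to reach, as a shift and turn from the pose commanded when the call began, along the tool's axes at that moment; what a row does not reach only later rows make up. A row lasts 1/12 s, in which the tool goes at most 41.7 mm and 7.16 degrees, less where a joint would pass 70% of its speed; a pose out of reach is approached as far as the arm can. A call with a gripper value outside its range is refused whole. The fingers move at their own pace and stop on an object; FORCE is the grip in N (left out, the last holds). Time passes only in rows, so rows that repeat a pose let the fingers close, or fill a call up. It gives the time, the measured TCP pose, the force, the opening and the grip force at its end, in the units of the state.
- state(): the state, without advancing time (a new reading comes with each control period).
- grab_frame(name): name is "side" or "top"; returns the picture (420x560x3 uint8, red, green, blue); there is no depth.
- camera_model(name): a dict with "intrinsics" (3x3 intrinsics, pixels), "distortion" ([k1, k2, p1, p2, k3] as OpenCV has them; the pictures are not rectified), "R" (3x3) and "t" (3): a world point X has camera coordinates R X + t. Camera axes: x right, y down, z forward; pixel columns grow to the right and rows downward; lengths in mm; the calibration is good to about 2 mm. A picture is of the moment at which its call begins. camera_model takes no time and is no camera call.
- job_done(): hands the job in; it is judged then, once.
The state is a dict: "time_s": time; "qpos": joint angles; "qvel": joint speeds; "effort": joint torques, N m; "ee_pos": TCP position; "ee_rot": TCP orientation; "force": force on the tool from outside, world axes, zero at the start; "torque": the same for the moment, N m; "gripper_width": finger opening in mm; "gripper_force": force on a finger pad.
Only numpy, scipy, OpenCV 4.12 (cv2) and the standard library are available. Lean on these libraries where they do the work, as an engineer would, in place of code of your own. Each camera call takes 0.05 s, during which the arm holds its last target. There are 200 camera calls.

TASK

Stand every freshly glued wooden box upright in a row on the bed of the blue pedal clamp, between jaw and fence, and set the black pressure slider level with the green marker; then push the pedal right down to its stop and keep it there for two seconds, so that the boxes are pressed against the fence. Afterwards let the pedal up, push the slider fully back to its zero end (red line), and put all the boxes upright in the green drying tray. Leave everything else on the bench where it is.

Things in the scene. Friction and masses are not known exactly. Their poses are not given: they have to be found in the camera images.
- box_a: pale wooden box with a dark brown stripe round the long sides near the foot; freshly glued, open-topped, 46 x 80 x 60 mm (its x, y, z), walls 5 mm, 140 g. Origin: centre of its underside, z up through the open top, y along its 80 mm length. It may be absent.
- box_b: mid-brown wooden box with a pale stripe; freshly glued, open-topped, 46 x 80 x 60 mm (its x, y, z), walls 5 mm, 140 g. Origin: centre of its underside, z up through the open top, y along its 80 mm length. It may be absent.
- box_c: plywood box with a red stripe; freshly glued, open-topped, 46 x 80 x 60 mm (its x, y, z), walls 5 mm, 140 g. Origin: centre of its underside, z up through the open top, y along its 80 mm length. It may be absent.
- clamp: blue pedal-operated glue-up clamp, fixed to the bench. Origin: on the bench under the middle of its bed; x points from the pedal to the fence, y along the bed, z up. A fixed aluminium fence stands on the far side, face at x = 40 mm; a moving aluminium jaw on the pedal side. Both rise 30 mm above the bench; grip boxes above them, across their 46 mm width
- bed (a point): middle of the clamp's flat bed, 12 mm above the bench. The bed is 280 mm long (clamp y from -140 to 140 mm) and takes three boxes in a row, 90 mm apart, their 80 mm sides along y, between jaw and fence
- jaw_face (a point): middle of the jaw's face, at clamp x = -38 mm with the pedal up. Pressing the pedal to its stop drives it 30 mm towards the fence (to x = -8 mm), which pushes the boxes square against the fence (box centres then near x = 16 mm)
- pedal (a joint): spring pedal of the clamp, hinged on an axis along the clamp's y at clamp x = -95 mm, z = 26 mm; a plate 125 mm long, 70 mm wide, 8 mm thick with a yellow ribbed tread that slopes up towards the robot. Angle in rad: 0 fully up (rest), 0.30 fully down on its stop. It springs up when let go; about 14 N on the tread holds it down.
- pedal_pad (a point): the point to press, on top of the pedal's yellow tread, 80 mm from its hinge (about 57 mm above the bench when up, 34 mm when down); it moves with the pedal
- console: grey pressure console, fixed to the bench, 90 x 190 x 45 mm (x, y, z); origin at the centre of its underside; the slider's track runs along its y, in the middle of its top
- pressure (a joint): black slider grip on the console: travel in m along the console's y, 0 at the zero end (red line on the scale), 0.10 at the full end. Stiff: it stays where it is left (1.5 N of friction).
- pressure_top (a point): middle of the top of the slider grip. The grip is 28 mm across the track, 20 mm along it (console y) and 40 mm high; its foot is 45 mm above the bench, its top 85 mm; a white line across the top marks its middle
- marker: green pointer clip, 12 mm wide and 6 mm high, fixed on the console's top beside the track; origin at the middle of its foot, axes parallel to the console's: the slider is at the marker when both have the same place along y
- tray: green drying tray, fixed to the bench, 120 x 290 x 20 mm outside (x, y, z), walls 6 mm, floor 6 mm thick, open on top; origin at the centre of its underside, y along its length. Room for three boxes in a row, lengthwise, 88 mm apart
- tape: bystander, to be left alone: roll of yellow tape, 100 mm across, 46 mm high, standing on its flat side; origin under its centre
- screwdriver: bystander, to be left alone: screwdriver with black handle, 200 mm long, lying; origin under its centre
- square: bystander, to be left alone: joiner's try square, 165 mm long, lying flat; origin under its centre
- file: bystander, to be left alone: file with wooden handle, 240 mm long, lying; origin under its centre
- glue: bystander, to be left alone: white glue bottle with red cap, 60 mm across, 150 mm high; origin under its centre
- offcut: bystander, to be left alone: wood offcut, 55 x 170 x 18 mm; origin under its centre
- mallet: bystander, to be left alone: wooden mallet, 260 mm long, lying; origin under its centre

How it is judged (in metres and radians):
On the way, in this order (a step that is already met when the one before it is completed fails the run):
1. all the boxes stand upright on the clamp's bed and the slider is level with the green marker (within 7 mm) (x of box_a in the frame of clamp between -0.03 and 0.03 m and y of box_a in the frame of clamp between -0.115 and 0.115 m and z of box_a in the frame of clamp between 0.006 and 0.018 m and angle between each of box_a, box_b, box_c's own z axis and vertical below 0.1 rad and x of box_b in the frame of clamp between -0.03 and 0.03 m and y of box_b in the frame of clamp between -0.115 and 0.115 m and z of box_b in the frame of clamp between 0.006 and 0.018 m and x of box_c in the frame of clamp between -0.03 and 0.03 m and y of box_c in the frame of clamp between -0.115 and 0.115 m and z of box_c in the frame of clamp between 0.006 and 0.018 m and y of pressure_top in the frame of marker between -0.007 and 0.007 m), for 0.2 s.
2. pedal held down on its stop (over 0.27 rad) for a second, all the boxes upright on the bed and pressed against the fence, slider still at the marker (x of box_a in the frame of clamp between 0.011 and 0.025 m and y of box_a in the frame of clamp between -0.115 and 0.115 m and z of box_a in the frame of clamp between 0.006 and 0.018 m and angle between each of box_a, box_b, box_c's own z axis and vertical below 0.1 rad and x of box_b in the frame of clamp between 0.011 and 0.025 m and y of box_b in the frame of clamp between -0.115 and 0.115 m and z of box_b in the frame of clamp between 0.006 and 0.018 m and x of box_c in the frame of clamp between 0.011 and 0.025 m and y of box_c in the frame of clamp between -0.115 and 0.115 m and z of box_c in the frame of clamp between 0.006 and 0.018 m and y of pressure_top in the frame of marker between -0.007 and 0.007 m and value of joint pedal above 0.27 rad), for 1 s.
At the end, for the whole second after the job is handed in: every box stands upright (within 0.1 rad), at rest, on the floor of the drying tray; the slider is within 8 mm of its zero end; the pedal is up (under 0.03 rad) (x of box_a in the frame of tray between -0.036 and 0.036 m and y of box_a in the frame of tray between -0.122 and 0.122 m and z of box_a in the frame of tray between 0 and 0.012 m and angle between each of box_a, box_b, box_c's own z axis and vertical below 0.1 rad and linear speed of each of box_a, box_b, box_c below 0.02 m/s and x of box_b in the frame of tray between -0.036 and 0.036 m and y of box_b in the frame of tray between -0.122 and 0.122 m and z of box_b in the frame of tray between 0 and 0.012 m and x of box_c in the frame of tray between -0.036 and 0.036 m and y of box_c in the frame of tray between -0.122 and 0.122 m and z of box_c in the frame of tray between 0 and 0.012 m and value of joint pressure below 0.008 m and value of joint pedal below 0.03 rad); the robot touches nothing.
It fails at once if a bystander is moved more than 40 mm (distance of any of tape, screwdriver, square, file, glue, offcut, mallet from where it was at the start of the episode above 0.04 m).
Of box_a, box_b, box_c only 2 to 3 are there at a start; the rules pass over those that are not, and their reading is None.
At some moment in a run one of box_a, box_b, box_c may be knocked a few centimetres aside while the robot is not near it.
It also fails if it takes over 210 s, if anything falls off the work surface, if the arm or the gripper's body presses on something with over 40 N, if the wrist force passes 120 N, or if a joint passes its speed limit or range.

## Working session

There is one attempt and no reset: what is moved stays moved. The work goes in short steps, Python scripts to look and compute and a shell command to move; the robot and the scene stay as the last step left them, time stands still between calls to the robot, and variables do not carry over. Pictures are saved under pics/ and viewed, at most 14 in all, crops included, and the job is handed in when it is done.

```bash
mkdir -p pics
python3 - <<'E'
from workcell import *
import cv2
for n in("top","side"):
    cv2.imwrite(f"pics/{n}0.png",cv2.resize(grab_frame(n)[:,:,::-1],(800,600),interpolation=cv2.INTER_CUBIC))
    c=camera_model(n);print(n,{k:v for k,v in c.items()})
s=state();print(s)
E
```

```text
top {'intrinsics': array([[530.855482  ,   0.        , 281.87317925],
       [  0.        , 530.855482  , 210.14975835],
       [  0.        ,   0.        ,   1.        ]]), 'distortion': array([0.03252635, 0.        , 0.        , 0.        , 0.        ]), 'R': array([[ 1.07724141e-02, -9.99941856e-01,  4.89757239e-04],
       [-9.79213903e-01, -1.06483174e-02, -2.02550599e-01],
       [ 2.02544037e-01,  1.70238182e-03, -9.79271676e-01]]), 't': array([  23.17121304,  535.35099669, 1228.41389226])}
side {'intrinsics': array([[386.09051744,   0.        , 279.97943092],
       [  0.        , 386.09051744, 201.99950356],
       [  0.        ,   0.        ,   1.        ]]), 'distortion': array([-0.11117847,  0.        ,  0.        ,  0.        ,  0.        ]), 'R': array([[-8.71567569e-01, -4.90275149e-01,  5.01174870e-04],
       [-2.81963293e-01,  5.00412487e-01, -8.18586614e-01],
       [ 4.01081880e-01, -7.13594857e-01, -5.74382891e-01]]), 't': array([483.79206992, 215.40950561, 805.89849563])}
{'time_s': 0.1, 'qpos': array([-7.25362555e+01,  1.83480145e+01,  8.96966625e+01,  3.71077643e-04,
        7.20426587e+01, -1.14767765e+00]), 'qvel': array([ 0.02375659, -0.14782653, -0.12562016,  0.06091676,  0.02203908,
       -0.05379997]), 'effort': array([ 5.45096445e-04, -4.13333094e+01, -2.32509291e+01,  7.29640061e-02,
        4.21560800e-02, -5.43398346e-05]), 'ee_pos': array([ 183.376142  , -544.55377156,  227.22261611]), 'ee_rot': array([-1.79912689e+02, -2.10203748e-03,  1.86113059e+01]), 'force': array([-0.51901209, -0.35025386, -0.23413466]), 'torque': array([ 0.02280561, -0.03261651,  0.02411103]), 'gripper_force': 0.0, 'gripper_width': 91.23836386516294}
```

View pics/top0.png

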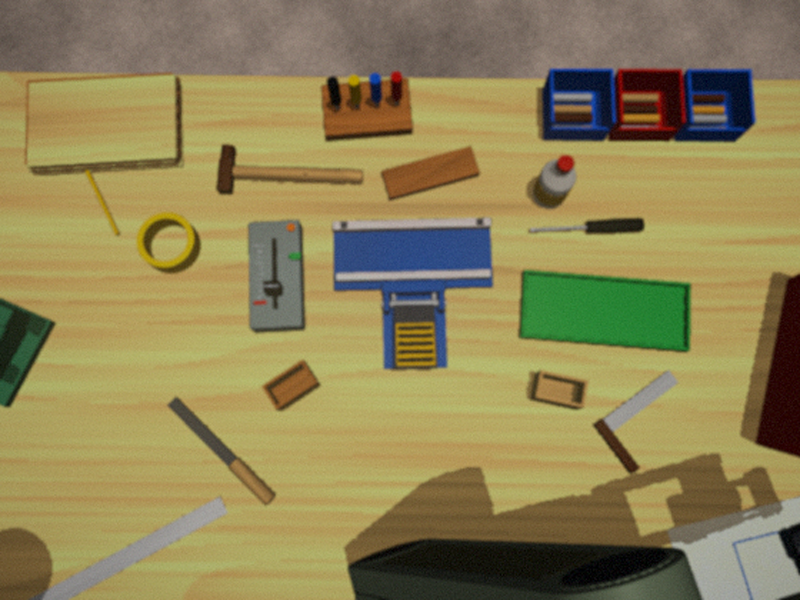

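View pics/side0.png

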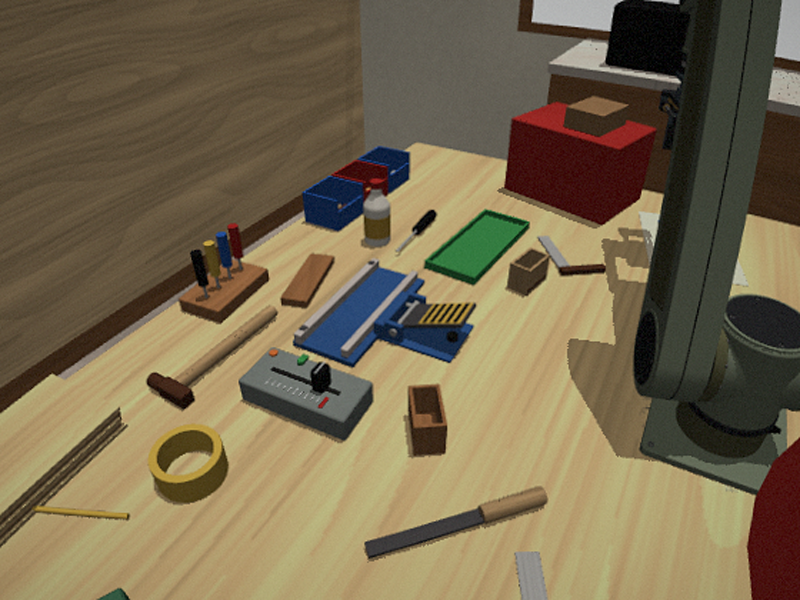

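The top view (800x600) shows a brown box at (291,385), a plywood or pale box at (558,390), the console at (276,275), the clamp at (413,255) and the tray at (605,310). Both boxes stand upright. I'll enlarge crops for measuring.

```bash
cat > h.py <<'E'
from workcell import *
import cv2,numpy as np
def un(n,uv,z):
    c=camera_model(n);K,d,R,t=c["intrinsics"],c["distortion"],c["R"],c["t"]
    p=cv2.undistortPoints(np.array([[uv]],float),K,d)[0,0]
    r=R.T@np.array([p[0],p[1],1]);o=-R.T@t
    return o+r*(z-o[2])/r[2]
def pr(n,X):
    c=camera_model(n)
    return cv2.projectPoints(np.array(X,float).reshape(-1,3),cv2.Rodrigues(c["R"])[0],c["t"],c["intrinsics"],c["distortion"])[0].reshape(-1,2)
def crop(im,x0,y0,w,h,k,name):
    # native px = x0+(U+.5)/k-.5
    cv2.imwrite(name,cv2.resize(im[y0:y0+h,x0:x0+w,::-1],(w*k,h*k),interpolation=cv2.INTER_CUBIC))
def nat(U,V,x0,y0,k): return (x0+(U+.5)/k-.5, y0+(V+.5)/k-.5)
E
python3 - <<'E'
from h import *
im=grab_frame("top");np.save("top.npy",im)
crop(im,165,145,195,148,4,"pics/c1.png"); crop(im,350,180,150,112,5,"pics/c2.png")
for U,V in [(291,385),(558,390),(605,310),(413,255),(276,275),(600,430),(500,580)]:print(U,V,un("top",nat(U,V,0,0,1/.7),0).round())
E
```

```text
291 385 [395. 220.   0.]
558 390 [ 392. -240.    0.]
605 310 [ 533. -326.    0.]
413 255 [630.  12.   0.]
276 275 [590. 255.   0.]
600 430 [ 325. -309.    0.]
500 580 [  82. -135.    0.]
```

View pics/c1.png

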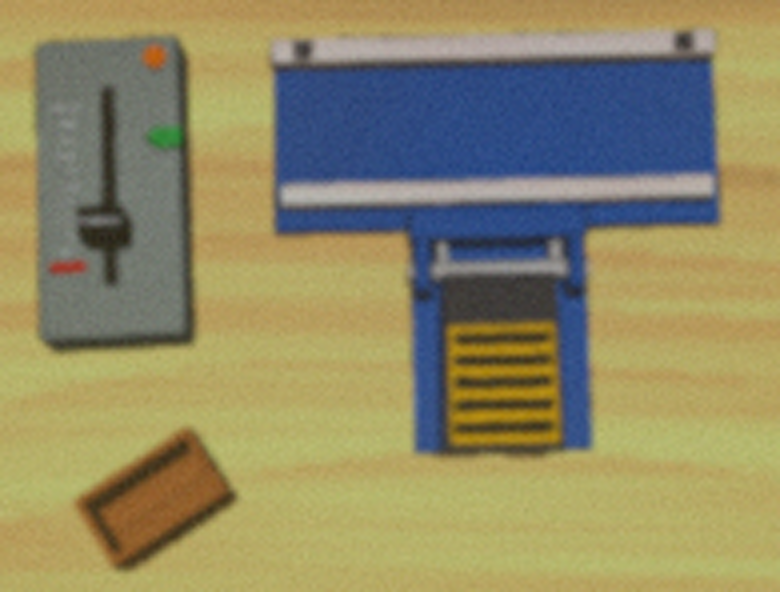

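View pics/c2.png

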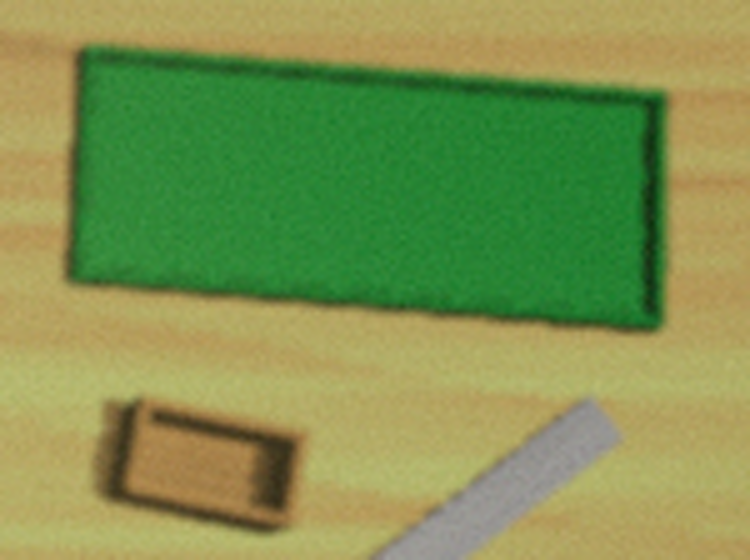

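Crop 1 shows the brown box rim at about (78,503), (190,430), (235,490) and (122,565). The slider's white line is at (99,213), the marker at (166,138) and the red line at (68,267). Crop 2 shows the tray corners at (82,48), (665,92), (660,328) and (70,283), and the pale box rim at (140,400), (303,432), (287,522) and (122,490).

Run:
```python
from h import *
def P(pts,x0,y0,k,z): return np.array([un("top",nat(U,V,x0,y0,k),z)[:2] for U,V in pts])
c1=(165,145,4);c2=(350,180,5)
def quad(nm,pts,c,z):
    q=P(pts,*c,z);e=np.roll(q,-1,0)-q
    print(nm,"cen",q.mean(0).round(1),"sides",np.linalg.norm(e,axis=1).round(1),"ang",np.degrees(np.arctan2(e[:,1],e[:,0])).round(1))
quad("brown",[(78,503),(190,430),(235,490),(122,565)],c1,60)
quad("pale",[(140,400),(303,432),(287,522),(122,490)],c2,60)
quad("tray",[(82,48),(665,92),(660,328),(70,283)],c2,20)
quad("fence",[(272,40),(714,32),(714,54),(272,66)],c1,30)
quad("jaw",[(280,184),(714,174),(714,194),(280,208)],c1,30)
quad("consoletop",[(37,43),(180,37),(190,335),(43,345)],c1,45)
quad("tread",[(447,322),(557,320),(562,445),(447,448)],c1,57)
for n,p,z in [("slider line",[(80,212),(118,212)],85),("track",[(107,88),(111,284)],45),("marker",[(166,138)],51),("red",[(50,267),(86,267)],45)]:
    print(n,P(p,*c1,z).round(1).tolist())
```

```text
brown cen [391.2 211.1] sides [77.5 44.8 78.2 45.1] ang [ -55.7 -141.7  124.5   37.4]
pale cen [ 389.2 -231.5] sides [77.4 43.1 77.7 43.4] ang [-100.5  167.8   79.7  -12.7]
tray cen [ 529.  -320.5] sides [289.1 118.7 287.3 119.3] ang [-93.9 175.1  86.2  -4.1]
fence cen [677.9  15.3] sides [278.4  14.4 277.8  17. ] ang [-88.3 179.3  92.2   1.7]
jaw cen [586.1  12.1] sides [269.6  12.8 269.1  15.3] ang [-88.  179.3  92.5   1.6]
consoletop cen [581.2 247.9] sides [ 88.7 188.3  88.6 190.4] ang [ -86.8 -176.    94.6    4. ]
tread cen [461.    7.7] sides [66.  75.2 68.2 75.8] ang [ -88.3 -177.6   92.1    0.7]
slider line [[556.6, 259.5], [556.8, 237.0]]
track [[644.7, 254.1], [521.2, 246.2]]
marker [[611.5, 215.5]]
red [[531.3, 283.6], [531.5, 261.8]]
```

```bash
cat > plan.py <<'E'
# usage: python3 plan.py x,y,z,yaw ...   prints shift in tool axes (m) and yaw (rad) per call
import sys,numpy as np
from workcell import state
from math import *
s=state();p=np.array(s["ee_pos"]);w=s["ee_rot"][2]
print("at",p.round(1),"yaw",round(w,1),"t",round(s["time_s"],1))
for a in sys.argv[1:]:
    x,y,z,t=map(float,a.split(","));g=np.array([x,y,z])
    n=max(1,ceil(np.linalg.norm(g-p)/200),ceil(abs(t-w)/34))
    for i in range(n,0,-1):
        q=p+(g-p)/i;dw=radians(t-w)/i;c,sn=cos(radians(w)),sin(radians(w))
        T=np.array([[c,sn,0],[sn,-c,0],[0,0,-1]]) # rows = tool axes
        d=np.round(T@(q-p)/1000,3);r=round(-dw,2)
        p=p+T.T@(d*1000);w-=degrees(r)
        print(a,"->",d.tolist(),"yaw",r)
E
python3 plan.py 389,-231.5,200,79.6 389,-231.5,42,79.6
```

```text
at [ 183.4 -544.6  227.3] yaw 18.6 t 0.1
389,-231.5,200,79.6 -> [0.147, -0.116, 0.014] yaw -0.53
389,-231.5,200,79.6 -> [0.186, -0.025, 0.013] yaw -0.53
389,-231.5,42,79.6 -> [-0.0, 0.0, 0.158] yaw -0.0
```

```bash
python3 -m crank '[{"grip":0.09,"x":0.029,"y":-0.023,"z":0.003,"yaw":-0.11},{"grip":0.09,"x":0.059,"y":-0.046,"z":0.006,"yaw":-0.21},{"grip":0.09,"x":0.088,"y":-0.07,"z":0.008,"yaw":-0.32},{"grip":0.09,"x":0.118,"y":-0.093,"z":0.011,"yaw":-0.42},{"grip":0.09,"x":0.147,"y":-0.116,"z":0.014,"yaw":-0.53}]' 20
python3 -m crank '[{"grip":0.09,"x":0.037,"y":-0.005,"z":0.003,"yaw":-0.11},{"grip":0.09,"x":0.074,"y":-0.01,"z":0.006,"yaw":-0.21},{"grip":0.09,"x":0.112,"y":-0.015,"z":0.008,"yaw":-0.32},{"grip":0.09,"x":0.149,"y":-0.02,"z":0.011,"yaw":-0.42},{"grip":0.09,"x":0.186,"y":-0.025,"z":0.013,"yaw":-0.53}]'
python3 - <<'E'
from h import *
a=grab_frame("top");b=grab_frame("side")
im=np.hstack([cv2.resize(a,(400,300),interpolation=cv2.INTER_AREA),cv2.resize(b,(400,300),interpolation=cv2.INTER_AREA)])
cv2.imwrite("pics/o1.png",im[:,:,::-1])
E
python3 plan.py 389,-231.5,42,79.6
```

```text
time_s: 0.57
ee_pos: [286.3, -386.4, 213.7]
ee_rot: [-180.0, -0.0, 49.2]
force: [1.2, 0.0, -0.7]
gripper_width: 90.0
gripper_force: 0.0
time_s: 0.98
ee_pos: [389.5, -229.6, 200.7]
ee_rot: [-180.0, -0.0, 79.6]
force: [-0.4, -1.6, 0.5]
gripper_width: 90.0
gripper_force: 0.0
at [ 390.7 -227.4  200.5] yaw 79.8 t 1.1
389,-231.5,42,79.6 -> [-0.004, -0.001, 0.159] yaw 0.0
```

View pics/o1.png

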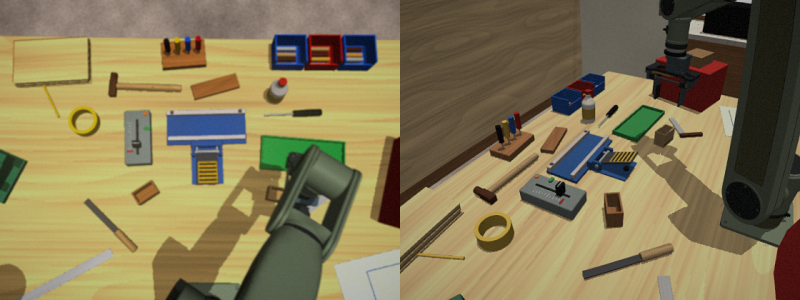

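The picture shows only two boxes, now at their original places, and the robot is above the pale one. No third box has appeared where the arm was. Next I descend and grip.

```bash
python3 -m crank '[{"grip":0.09,"x":0,"y":0,"z":0.02,"yaw":0},{"grip":0.09,"x":0,"y":0,"z":0.04,"yaw":0},{"grip":0.09,"x":0,"y":0,"z":0.06,"yaw":0},{"grip":0.09,"x":0,"y":0,"z":0.07,"yaw":0},{"grip":0.09,"x":0,"y":0,"z":0.07,"yaw":0}]'
python3 plan.py 389,-231.5,42,79.6
```

```text
time_s: 1.5
ee_pos: [387.1, -231.1, 128.8]
ee_rot: [-179.7, -0.1, 79.3]
force: [-0.5, 0.2, -0.7]
gripper_width: 89.9
gripper_force: 0.0
at [ 387.1 -231.1  128.8] yaw 79.3 t 1.5
389,-231.5,42,79.6 -> [-0.0, 0.002, 0.087] yaw -0.01
```

```bash
python3 -m crank '[{"grip":0.09,"x":0,"y":0.001,"z":0.025,"yaw":0},{"grip":0.09,"x":0,"y":0.001,"z":0.05,"yaw":0},{"grip":0.09,"x":0,"y":0.001,"z":0.075,"yaw":0},{"grip":0.09,"x":0,"y":0.001,"z":0.087,"yaw":0},{"grip":0.09,"x":0,"y":0.001,"z":0.087,"yaw":0}]'
python3 -m crank '[{"grip":0.035,"x":0,"y":0,"z":0,"yaw":0},{"grip":0.035,"x":0,"y":0,"z":0,"yaw":0},{"grip":0.035,"x":0,"y":0,"z":0,"yaw":0},{"grip":0.035,"x":0,"y":0,"z":0,"yaw":0},{"grip":0.035,"x":0,"y":0,"z":0,"yaw":0}]' 20
python3 -m crank '[{"grip":0.035,"x":0,"y":0,"z":0,"yaw":0},{"grip":0.035,"x":0,"y":0,"z":0,"yaw":0},{"grip":0.035,"x":0,"y":0,"z":0,"yaw":0},{"grip":0.035,"x":0,"y":0,"z":0,"yaw":0},{"grip":0.035,"x":0,"y":0,"z":0,"yaw":0}]'
python3 plan.py 389,-231.5,190,79.6 632,-31.3,160,92 632,-31.3,56,92
```

```text
time_s: 1.92
ee_pos: [388.5, -231.4, 42.3]
ee_rot: [-179.8, -0.1, 79.3]
force: [0.5, 0.9, -0.4]
gripper_width: 89.9
gripper_force: 0.0
time_s: 2.33
ee_pos: [390.5, -231.9, 44.8]
ee_rot: [179.9, 0.0, 79.3]
force: [-0.3, 0.3, 0.4]
gripper_width: 59.7
gripper_force: 0.0
time_s: 2.75
ee_pos: [390.1, -231.6, 44.3]
ee_rot: [180.0, 0.0, 79.3]
force: [-1.1, 1.6, 5.4]
gripper_width: 46.0
gripper_force: 19.9
at [ 390.1 -231.6   44.3] yaw 79.3 t 2.8
389,-231.5,190,79.6 -> [-0.0, -0.001, -0.146] yaw -0.0
632,-31.3,160,92 -> [0.121, 0.101, 0.015] yaw -0.11
632,-31.3,160,92 -> [0.109, 0.113, 0.015] yaw -0.11
632,-31.3,56,92 -> [-0.0, 0.0, 0.104] yaw -0.0
```

```bash
python3 -m crank '[{"grip":0.035,"x":0,"y":0,"z":-0.02,"yaw":0},{"grip":0.035,"x":0,"y":0,"z":-0.05,"yaw":0},{"grip":0.035,"x":0,"y":0,"z":-0.09,"yaw":0},{"grip":0.035,"x":0,"y":0,"z":-0.125,"yaw":0},{"grip":0.035,"x":0,"y":0,"z":-0.146,"yaw":0}]'
python3 -m crank '[{"grip":0.035,"x":0.02,"y":0.016,"z":0.0,"yaw":-0.02},{"grip":0.035,"x":0.045,"y":0.04,"z":0.005,"yaw":-0.04},{"grip":0.035,"x":0.07,"y":0.06,"z":0.01,"yaw":-0.06},{"grip":0.035,"x":0.095,"y":0.08,"z":0.012,"yaw":-0.08},{"grip":0.035,"x":0.121,"y":0.101,"z":0.015,"yaw":-0.11}]'
python3 -m crank '[{"grip":0.035,"x":0.025,"y":0.025,"z":0.003,"yaw":-0.02},{"grip":0.035,"x":0.05,"y":0.051,"z":0.006,"yaw":-0.04},{"grip":0.035,"x":0.075,"y":0.077,"z":0.01,"yaw":-0.06},{"grip":0.035,"x":0.1,"y":0.101,"z":0.013,"yaw":-0.09},{"grip":0.035,"x":0.109,"y":0.113,"z":0.015,"yaw":-0.11}]'
python3 -m crank '[{"grip":0.035,"x":0,"y":0,"z":0.02,"yaw":0},{"grip":0.035,"x":0,"y":0,"z":0.03,"yaw":0},{"grip":0.035,"x":0,"y":0,"z":0.03,"yaw":0},{"grip":0.035,"x":0,"y":0,"z":0.03,"yaw":0},{"grip":0.035,"x":0,"y":0,"z":0.03,"yaw":0}]'
python3 plan.py 632,-31.3,57,92
```

```text
time_s: 3.17
ee_pos: [391.0, -232.2, 193.2]
ee_rot: [179.7, 0.1, 79.3]
force: [1.0, -0.4, -0.9]
gripper_width: 46.0
gripper_force: 19.9
time_s: 3.58
ee_pos: [512.2, -130.2, 174.3]
ee_rot: [-179.9, -0.0, 85.7]
force: [0.6, 0.0, -0.6]
gripper_width: 46.1
gripper_force: 19.9
time_s: 4.0
ee_pos: [635.0, -27.8, 158.4]
ee_rot: [180.0, -0.1, 92.2]
force: [0.7, 0.1, -1.0]
gripper_width: 46.1
gripper_force: 19.9
time_s: 4.42
ee_pos: [632.5, -31.8, 130.5]
ee_rot: [180.0, 0.0, 91.9]
force: [0.4, 0.5, -0.2]
gripper_width: 46.1
gripper_force: 19.9
at [632.5 -31.8 130.5] yaw 91.9 t 4.4
632,-31.3,57,92 -> [0.0, -0.0, 0.073] yaw -0.0
```

Lower, release, rise, then go to the brown box with a fresh look at it.

```bash
python3 -m crank '[{"grip":0.035,"x":0,"y":0,"z":0.02,"yaw":0},{"grip":0.035,"x":0,"y":0,"z":0.04,"yaw":0},{"grip":0.035,"x":0,"y":0,"z":0.06,"yaw":0},{"grip":0.035,"x":0,"y":0,"z":0.07,"yaw":0},{"grip":0.035,"x":0,"y":0,"z":0.073,"yaw":0}]'
python3 -m crank '[{"grip":0.035,"x":0,"y":0,"z":0,"yaw":0},{"grip":0.035,"x":0,"y":0,"z":0,"yaw":0},{"grip":0.035,"x":0,"y":0,"z":0,"yaw":0},{"grip":0.06,"x":0,"y":0,"z":0,"yaw":0},{"grip":0.075,"x":0,"y":0,"z":0,"yaw":0}]'
python3 -m crank '[{"grip":0.08,"x":0,"y":0,"z":0,"yaw":0},{"grip":0.08,"x":0,"y":0,"z":0,"yaw":0},{"grip":0.08,"x":0,"y":0,"z":-0.02,"yaw":0},{"grip":0.09,"x":0,"y":0,"z":-0.06,"yaw":0},{"grip":0.09,"x":0,"y":0,"z":-0.10,"yaw":0}]'
python3 plan.py 391,211,170,124.4 391,211,43,124.4
python3 - <<'E'
from h import *
im=grab_frame("top");crop(im,165,145,195,148,4,"pics/c3.png")
E
```

```text
time_s: 4.83
ee_pos: [631.4, -31.7, 56.3]
ee_rot: [-179.8, -0.0, 91.9]
force: [-3.9, 0.9, 8.5]
gripper_width: 46.0
gripper_force: 19.9
time_s: 5.25
ee_pos: [633.3, -31.3, 58.0]
ee_rot: [179.9, 0.0, 91.9]
force: [0.3, -0.1, 0.5]
gripper_width: 56.3
gripper_force: 0.0
time_s: 5.67
ee_pos: [631.4, -31.1, 156.6]
ee_rot: [-179.8, -0.0, 92.0]
force: [1.9, -0.2, 0.1]
gripper_width: 88.8
gripper_force: 0.0
at [631.4 -31.1 156.6] yaw 92.0 t 5.7
391,211,170,124.4 -> [0.125, -0.116, -0.007] yaw -0.28
391,211,170,124.4 -> [0.152, -0.077, -0.006] yaw -0.29
391,211,43,124.4 -> [0.0, 0.0, 0.127] yaw 0.0
```

View pics/c3.png

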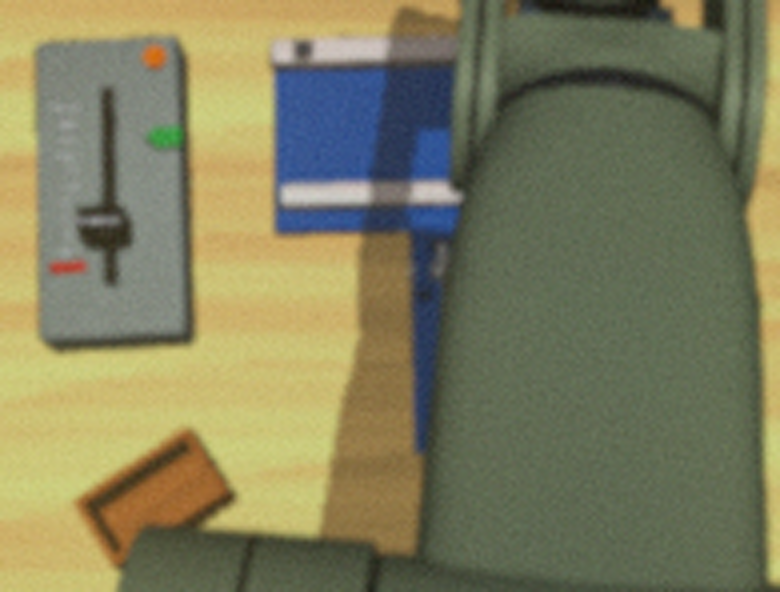

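The brown box is still at (78,503) to (235,492), so it hasn't moved. Next I go to it.

```bash
python3 -m crank '[{"grip":0.09,"x":0.025,"y":-0.023,"z":-0.001,"yaw":-0.05},{"grip":0.09,"x":0.05,"y":-0.046,"z":-0.003,"yaw":-0.11},{"grip":0.09,"x":0.075,"y":-0.07,"z":-0.004,"yaw":-0.17},{"grip":0.09,"x":0.1,"y":-0.093,"z":-0.005,"yaw":-0.22},{"grip":0.09,"x":0.125,"y":-0.116,"z":-0.007,"yaw":-0.28}]'
python3 -m crank '[{"grip":0.09,"x":0.035,"y":-0.018,"z":-0.001,"yaw":-0.06},{"grip":0.09,"x":0.07,"y":-0.036,"z":-0.003,"yaw":-0.12},{"grip":0.09,"x":0.105,"y":-0.053,"z":-0.004,"yaw":-0.18},{"grip":0.09,"x":0.135,"y":-0.068,"z":-0.005,"yaw":-0.24},{"grip":0.09,"x":0.152,"y":-0.077,"z":-0.006,"yaw":-0.29}]'
python3 -m crank '[{"grip":0.09,"x":0,"y":0,"z":0.02,"yaw":0},{"grip":0.09,"x":0,"y":0,"z":0.04,"yaw":0},{"grip":0.09,"x":0,"y":0,"z":0.05,"yaw":0},{"grip":0.09,"x":0,"y":0,"z":0.05,"yaw":0},{"grip":0.09,"x":0,"y":0,"z":0.05,"yaw":0}]'
python3 plan.py 391,211,44,124.4
```

```text
time_s: 6.13
ee_pos: [511.1, 90.6, 163.9]
ee_rot: [180.0, 0.0, 108.1]
force: [0.7, 0.8, -0.6]
gripper_width: 90.1
gripper_force: 0.0
time_s: 6.55
ee_pos: [389.6, 212.2, 170.1]
ee_rot: [180.0, -0.1, 124.9]
force: [0.8, -0.2, -0.1]
gripper_width: 90.0
gripper_force: 0.0
time_s: 6.97
ee_pos: [392.2, 210.6, 119.9]
ee_rot: [-180.0, 0.0, 124.6]
force: [-0.8, -0.2, 1.0]
gripper_width: 90.0
gripper_force: 0.0
at [392.2 210.6 119.9] yaw 124.6 t 7.0
391,211,44,124.4 -> [0.001, -0.001, 0.076] yaw 0.0
```

```bash
python3 -m crank '[{"grip":0.09,"x":0,"y":0,"z":0.025,"yaw":0},{"grip":0.09,"x":0.001,"y":0,"z":0.05,"yaw":0},{"grip":0.09,"x":0.001,"y":0,"z":0.07,"yaw":0},{"grip":0.09,"x":0.001,"y":0,"z":0.076,"yaw":0},{"grip":0.09,"x":0.001,"y":0,"z":0.076,"yaw":0}]'
python3 -m crank '[{"grip":0.035,"x":0,"y":0,"z":0,"yaw":0},{"grip":0.035,"x":0,"y":0,"z":0,"yaw":0},{"grip":0.035,"x":0,"y":0,"z":0,"yaw":0},{"grip":0.035,"x":0,"y":0,"z":0,"yaw":0},{"grip":0.035,"x":0,"y":0,"z":0,"yaw":0}]' 20
python3 -m crank '[{"grip":0.035,"x":0,"y":0,"z":0,"yaw":0},{"grip":0.035,"x":0,"y":0,"z":0,"yaw":0},{"grip":0.035,"x":0,"y":0,"z":0,"yaw":0},{"grip":0.035,"x":0,"y":0,"z":0,"yaw":0},{"grip":0.035,"x":0,"y":0,"z":0,"yaw":0}]'
python3 plan.py 391,211,190,124.4 628.9,58.7,150,92 628.9,58.7,57,92
```

```text
time_s: 7.38
ee_pos: [391.5, 211.1, 43.5]
ee_rot: [-179.9, -0.0, 124.6]
force: [0.8, -0.4, 0.4]
gripper_width: 89.9
gripper_force: 0.0
time_s: 7.8
ee_pos: [392.1, 211.6, 44.6]
ee_rot: [179.9, 0.0, 124.6]
force: [-0.1, 1.1, 0.1]
gripper_width: 60.0
gripper_force: 0.0
time_s: 8.22
ee_pos: [392.1, 211.6, 44.2]
ee_rot: [179.9, 0.0, 124.6]
force: [-0.6, 0.8, 2.1]
gripper_width: 46.0
gripper_force: 20.0
at [392.1 211.6  44.2] yaw 124.6 t 8.2
391,211,190,124.4 -> [0.0, -0.001, -0.146] yaw 0.0
628.9,58.7,150,92 -> [-0.13, 0.055, 0.02] yaw 0.28
628.9,58.7,150,92 -> [-0.11, 0.088, 0.02] yaw 0.29
628.9,58.7,57,92 -> [-0.0, 0.0, 0.093] yaw -0.0
```

```bash
python3 -m crank '[{"grip":0.035,"x":0,"y":0,"z":-0.02,"yaw":0},{"grip":0.035,"x":0,"y":0,"z":-0.05,"yaw":0},{"grip":0.035,"x":0,"y":0,"z":-0.09,"yaw":0},{"grip":0.035,"x":0,"y":0,"z":-0.125,"yaw":0},{"grip":0.035,"x":0,"y":-0.001,"z":-0.146,"yaw":0}]'
python3 -m crank '[{"grip":0.035,"x":-0.02,"y":0.008,"z":0,"yaw":0.05},{"grip":0.035,"x":-0.045,"y":0.02,"z":0.005,"yaw":0.11},{"grip":0.035,"x":-0.075,"y":0.032,"z":0.01,"yaw":0.17},{"grip":0.035,"x":-0.105,"y":0.045,"z":0.015,"yaw":0.23},{"grip":0.035,"x":-0.13,"y":0.055,"z":0.02,"yaw":0.28}]'
python3 -m crank '[{"grip":0.035,"x":-0.025,"y":0.02,"z":0.005,"yaw":0.06},{"grip":0.035,"x":-0.055,"y":0.044,"z":0.01,"yaw":0.13},{"grip":0.035,"x":-0.08,"y":0.064,"z":0.014,"yaw":0.2},{"grip":0.035,"x":-0.1,"y":0.08,"z":0.018,"yaw":0.26},{"grip":0.035,"x":-0.11,"y":0.088,"z":0.02,"yaw":0.29}]'
python3 -m crank '[{"grip":0.035,"x":0,"y":0,"z":0.01,"yaw":0},{"grip":0.035,"x":0,"y":0,"z":0.02,"yaw":0},{"grip":0.035,"x":0,"y":0,"z":0.02,"yaw":0},{"grip":0.035,"x":0,"y":0,"z":0.02,"yaw":0},{"grip":0.035,"x":0,"y":0,"z":0.02,"yaw":0}]'
python3 plan.py 628.9,58.7,57,92
```

```text
time_s: 8.63
ee_pos: [391.6, 211.2, 193.0]
ee_rot: [179.8, 0.0, 124.6]
force: [1.0, 1.3, -1.3]
gripper_width: 46.0
gripper_force: 20.0
time_s: 9.05
ee_pos: [511.0, 133.7, 169.0]
ee_rot: [-179.9, 0.0, 108.4]
force: [-0.0, -0.0, -1.1]
gripper_width: 46.1
gripper_force: 20.0
time_s: 9.47
ee_pos: [630.0, 56.6, 148.0]
ee_rot: [-179.9, 0.1, 91.7]
force: [0.6, 0.5, -2.9]
gripper_width: 45.9
gripper_force: 20.0
time_s: 9.88
ee_pos: [627.4, 59.7, 130.1]
ee_rot: [-180.0, -0.0, 92.0]
force: [0.5, 0.1, -1.8]
gripper_width: 45.9
gripper_force: 20.0
at [627.4  59.7 130.1] yaw 92.0 t 9.9
628.9,58.7,57,92 -> [-0.001, 0.001, 0.073] yaw 0.0
```

```bash
python3 -m crank '[{"grip":0.035,"x":-0.001,"y":0.001,"z":0.02,"yaw":0},{"grip":0.035,"x":-0.001,"y":0.001,"z":0.04,"yaw":0},{"grip":0.035,"x":-0.001,"y":0.001,"z":0.06,"yaw":0},{"grip":0.035,"x":-0.001,"y":0.001,"z":0.07,"yaw":0},{"grip":0.035,"x":-0.001,"y":0.001,"z":0.073,"yaw":0}]'
python3 -m crank '[{"grip":0.035,"x":0,"y":0,"z":0,"yaw":0},{"grip":0.035,"x":0,"y":0,"z":0,"yaw":0},{"grip":0.035,"x":0,"y":0,"z":0,"yaw":0},{"grip":0.06,"x":0,"y":0,"z":0,"yaw":0},{"grip":0.075,"x":0,"y":0,"z":0,"yaw":0}]'
python3 -m crank '[{"grip":0.08,"x":0,"y":0,"z":0,"yaw":0},{"grip":0.08,"x":0,"y":0,"z":0,"yaw":0},{"grip":0.08,"x":0,"y":0,"z":-0.02,"yaw":0},{"grip":0.08,"x":0,"y":0,"z":-0.06,"yaw":0},{"grip":0.08,"x":0,"y":0,"z":-0.10,"yaw":0}]'
python3 plan.py 556.7,248.2,150,93.8 556.7,248.2,72,93.8
```

```text
time_s: 10.3
ee_pos: [627.7, 58.3, 56.2]
ee_rot: [-179.8, 0.0, 92.0]
force: [-5.2, 0.2, 7.1]
gripper_width: 46.0
gripper_force: 20.0
time_s: 10.72
ee_pos: [630.2, 57.9, 58.0]
ee_rot: [179.9, -0.0, 91.9]
force: [0.3, -0.3, 0.4]
gripper_width: 56.4
gripper_force: 0.0
time_s: 11.13
ee_pos: [628.2, 57.7, 156.6]
ee_rot: [-179.8, 0.0, 91.9]
force: [1.0, 0.3, 0.3]
gripper_width: 80.0
gripper_force: 0.0
at [628.2  57.7 156.6] yaw 91.9 t 11.1
556.7,248.2,150,93.8 -> [0.096, -0.033, 0.003] yaw -0.02
556.7,248.2,150,93.8 -> [0.097, -0.03, 0.004] yaw -0.01
556.7,248.2,72,93.8 -> [0.0, -0.0, 0.078] yaw -0.0
```

```bash
python3 -m crank '[{"grip":0.06,"x":0.03,"y":-0.01,"z":0,"yaw":0},{"grip":0.06,"x":0.06,"y":-0.02,"z":0.001,"yaw":-0.01},{"grip":0.06,"x":0.096,"y":-0.033,"z":0.003,"yaw":-0.02},{"grip":0.06,"x":0.13,"y":-0.045,"z":0.004,"yaw":-0.02},{"grip":0.06,"x":0.16,"y":-0.053,"z":0.006,"yaw":-0.03}]'
python3 -m crank '[{"grip":0.06,"x":0.02,"y":-0.006,"z":0,"yaw":0},{"grip":0.06,"x":0.033,"y":-0.01,"z":0.001,"yaw":0},{"grip":0.06,"x":0.033,"y":-0.01,"z":0.001,"yaw":0},{"grip":0.06,"x":0.033,"y":-0.01,"z":0.001,"yaw":0},{"grip":0.06,"x":0.033,"y":-0.01,"z":0.001,"yaw":0}]'
python3 - <<'E'
from h import *
im=grab_frame("top");b=grab_frame("side")
cv2.imwrite("pics/o2.png",np.hstack([cv2.resize(im[110:320,150:430],(400,300),interpolation=cv2.INTER_CUBIC),cv2.resize(b[130:340,100:380],(400,300),interpolation=cv2.INTER_CUBIC)])[:,:,::-1])
E
python3 plan.py 556.7,248.2,72,93.8
```

```text
time_s: 11.55
ee_pos: [569.8, 217.6, 151.4]
ee_rot: [180.0, -0.0, 93.7]
force: [0.2, 0.9, 0.9]
gripper_width: 60.2
gripper_force: 0.0
time_s: 11.97
ee_pos: [559.4, 247.1, 149.9]
ee_rot: [180.0, 0.0, 93.6]
force: [0.8, -0.1, -0.4]
gripper_width: 60.1
gripper_force: 0.0
at [559.5 246.8 150. ] yaw 93.6 t 12.1
556.7,248.2,72,93.8 -> [0.002, -0.003, 0.078] yaw -0.0
```

View pics/o2.png

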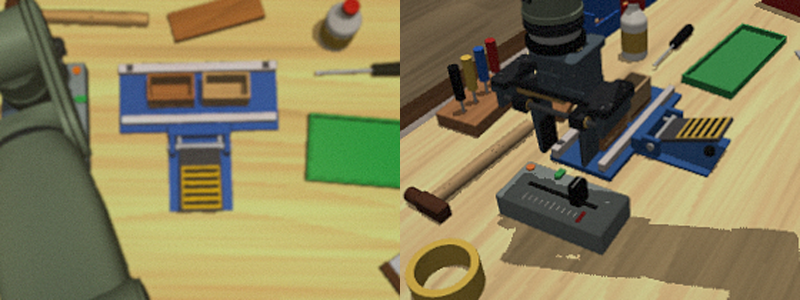

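Both boxes stand on the bed side by side, with rims near (172,90) and (225,87). The slider is free below the gripper, so I grip it.

```bash
python3 -m crank '[{"grip":0.06,"x":0.002,"y":-0.003,"z":0.02,"yaw":0},{"grip":0.06,"x":0.002,"y":-0.003,"z":0.04,"yaw":0},{"grip":0.06,"x":0.002,"y":-0.003,"z":0.06,"yaw":0},{"grip":0.06,"x":0.002,"y":-0.003,"z":0.078,"yaw":0},{"grip":0.06,"x":0.002,"y":-0.003,"z":0.078,"yaw":0}]'
python3 -m crank '[{"grip":0.04,"x":0,"y":0,"z":0,"yaw":0},{"grip":0.01,"x":0,"y":0,"z":0,"yaw":0},{"grip":0.01,"x":0,"y":0,"z":0,"yaw":0},{"grip":0.01,"x":0,"y":0,"z":0,"yaw":0},{"grip":0.01,"x":0,"y":0,"z":0,"yaw":0}]' 12
python3 -m crank '[{"grip":0.01,"x":0,"y":0,"z":0,"yaw":0},{"grip":0.01,"x":0,"y":0,"z":0,"yaw":0},{"grip":0.01,"x":0,"y":0,"z":0,"yaw":0},{"grip":0.01,"x":0,"y":0,"z":0,"yaw":0},{"grip":0.01,"x":0,"y":0,"z":0,"yaw":0}]'
python3 plan.py 609.1,251.7,72,93.8
```

```text
time_s: 12.48
ee_pos: [553.9, 247.8, 68.3]
ee_rot: [-179.6, 0.2, 93.6]
force: [-1.2, -0.0, -0.2]
gripper_width: 60.0
gripper_force: 0.0
time_s: 12.9
ee_pos: [556.3, 250.2, 73.0]
ee_rot: [179.9, -0.0, 93.7]
force: [-1.1, -0.6, 0.5]
gripper_width: 29.4
gripper_force: 0.8
time_s: 13.32
ee_pos: [556.0, 250.1, 72.4]
ee_rot: [180.0, -0.0, 93.7]
force: [-1.2, -0.3, 3.7]
gripper_width: 20.0
gripper_force: 12.0
at [556.  250.1  72.4] yaw 93.7 t 13.3
609.1,251.7,72,93.8 -> [-0.002, 0.053, 0.0] yaw -0.0
```

```bash
python3 -m crank '[{"grip":0.01,"x":0,"y":0.012,"z":0,"yaw":0},{"grip":0.01,"x":0,"y":0.026,"z":0,"yaw":0},{"grip":0.01,"x":0,"y":0.04,"z":0,"yaw":0},{"grip":0.01,"x":0,"y":0.05,"z":0,"yaw":0},{"grip":0.01,"x":0,"y":0.053,"z":0,"yaw":0}]'
python3 -m crank '[{"grip":0.01,"x":0,"y":0,"z":0,"yaw":0},{"grip":0.01,"x":0,"y":0,"z":0,"yaw":0},{"grip":0.01,"x":0,"y":0,"z":0,"yaw":0},{"grip":0.03,"x":0,"y":0,"z":0,"yaw":0},{"grip":0.04,"x":0,"y":0,"z":0,"yaw":0}]'
python3 -m crank '[{"grip":0.05,"x":0,"y":0,"z":0,"yaw":0},{"grip":0.05,"x":0,"y":0,"z":-0.01,"yaw":0},{"grip":0.05,"x":0,"y":0,"z":-0.03,"yaw":0},{"grip":0.05,"x":0,"y":0,"z":-0.06,"yaw":0},{"grip":0.05,"x":0,"y":0,"z":-0.09,"yaw":0}]'
python3 plan.py 459.7,7.7,150,92
```

```text
time_s: 13.73
ee_pos: [610.5, 253.6, 72.4]
ee_rot: [179.9, -0.0, 93.6]
force: [-2.2, -0.8, 6.8]
gripper_width: 20.1
gripper_force: 12.0
time_s: 14.15
ee_pos: [607.7, 253.2, 71.1]
ee_rot: [-179.9, 0.0, 93.7]
force: [-0.2, -0.1, -0.1]
gripper_width: 30.4
gripper_force: 0.0
time_s: 14.57
ee_pos: [607.8, 253.2, 162.4]
ee_rot: [-179.9, 0.0, 93.7]
force: [0.7, 0.3, 0.8]
gripper_width: 49.9
gripper_force: 0.0
at [607.8 253.2 162.4] yaw 93.7 t 14.6
459.7,7.7,150,92 -> [-0.118, -0.082, 0.006] yaw 0.01
459.7,7.7,150,92 -> [-0.118, -0.08, 0.006] yaw 0.02
```

```bash
python3 -m crank '[{"grip":0,"x":-0.024,"y":-0.016,"z":0,"yaw":0},{"grip":0,"x":-0.047,"y":-0.033,"z":0.002,"yaw":0},{"grip":0,"x":-0.07,"y":-0.05,"z":0.003,"yaw":0},{"grip":0,"x":-0.095,"y":-0.066,"z":0.004,"yaw":0},{"grip":0,"x":-0.118,"y":-0.082,"z":0.006,"yaw":0.01}]'
python3 -m crank '[{"grip":0,"x":-0.03,"y":-0.02,"z":0,"yaw":0},{"grip":0,"x":-0.06,"y":-0.04,"z":0.002,"yaw":0.01},{"grip":0,"x":-0.09,"y":-0.06,"z":0.004,"yaw":0.01},{"grip":0,"x":-0.11,"y":-0.074,"z":0.006,"yaw":0.02},{"grip":0,"x":-0.118,"y":-0.08,"z":0.006,"yaw":0.02}]'
python3 -m crank '[{"grip":0,"x":0,"y":0,"z":0,"yaw":0},{"grip":0,"x":0,"y":0,"z":0,"yaw":0},{"grip":0,"x":0,"y":0,"z":0,"yaw":0},{"grip":0,"x":0,"y":0,"z":0,"yaw":0},{"grip":0,"x":0,"y":0,"z":0,"yaw":0}]'
python3 - <<'E'
from h import *
im=grab_frame("top");crop(im,165,145,195,148,4,"pics/c4.png")
E
python3 plan.py 459.7,7.7,75,92
```

```text
time_s: 14.98
ee_pos: [533.4, 129.3, 156.6]
ee_rot: [180.0, 0.0, 93.1]
force: [0.7, -0.0, 0.3]
gripper_width: 20.0
gripper_force: 0.0
time_s: 15.4
ee_pos: [458.3, 6.2, 150.1]
ee_rot: [-179.9, 0.0, 91.8]
force: [0.1, -0.8, -1.2]
gripper_width: 0.1
gripper_force: 0.0
time_s: 15.82
ee_pos: [461.6, 9.2, 149.9]
ee_rot: [180.0, -0.0, 92.0]
force: [0.4, 0.6, -0.0]
gripper_width: 0.2
gripper_force: 0.0
at [461.4   9.1 149.9] yaw 92.0 t 15.9
459.7,7.7,75,92 -> [-0.001, -0.002, 0.075] yaw 0.0
```

View pics/c4.png

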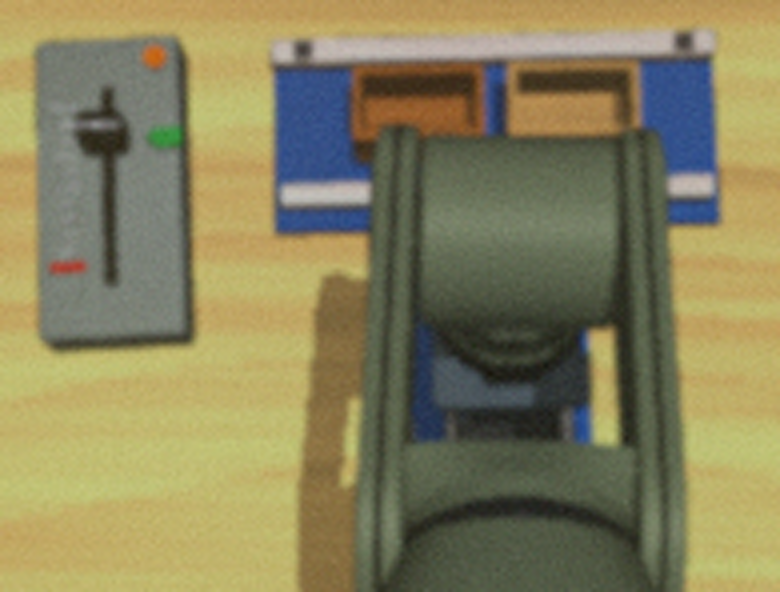

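The white line is now at about (98,123) and the marker at (166,138). I check the offset in world coordinates.

Run:
```python
from h import *
f=lambda U,V,z:un("top",nat(U,V,165,145,4),z)[:2]
a=(f(80,124,85)+f(116,123,85))/2;m=f(166,138,51);d=np.array([.9978,.0663])
print(a.round(1),m.round(1),((a-m)@d).round(1))
for n,q in(("brown",[(356,66),(482,66)]),("pale",[(509,63),(636,63)])):print(n,[f(*p,72).round(1).tolist() for p in q])
```

```text
[610.9 251.3] [611.5 215.5] 1.8
brown [[652.4, 98.9], [653.2, 22.3]]
pale [[655.3, 6.0], [656.1, -71.2]]
```

```bash
python3 -m crank '[{"grip":0,"x":-0.001,"y":-0.002,"z":0.02,"yaw":0},{"grip":0,"x":-0.001,"y":-0.002,"z":0.04,"yaw":0},{"grip":0,"x":-0.001,"y":-0.002,"z":0.055,"yaw":0},{"grip":0,"x":-0.001,"y":-0.002,"z":0.065,"yaw":0},{"grip":0,"x":-0.001,"y":-0.002,"z":0.065,"yaw":0}]'
```

```text
time_s: 16.28
ee_pos: [457.6, 7.7, 83.0]
ee_rot: [-179.7, -0.0, 92.0]
force: [0.1, -0.1, 0.1]
gripper_width: 0.4
gripper_force: 0.0
```

```bash
python3 -m crank '[{"grip":0,"x":0,"y":0,"z":0.005,"yaw":0},{"grip":0,"x":0,"y":0,"z":0.01,"yaw":0},{"grip":0,"x":0,"y":0,"z":0.015,"yaw":0},{"grip":0,"x":0,"y":0,"z":0.019,"yaw":0},{"grip":0,"x":0,"y":0,"z":0.022,"yaw":0}]'
python3 -m crank '[{"grip":0,"x":0,"y":0,"z":0.002,"yaw":0},{"grip":0,"x":0,"y":0,"z":0.004,"yaw":0},{"grip":0,"x":0,"y":0,"z":0.006,"yaw":0},{"grip":0,"x":0,"y":0,"z":0.008,"yaw":0},{"grip":0,"x":0,"y":0,"z":0.01,"yaw":0}]'
python3 -m crank '[{"grip":0,"x":0,"y":0,"z":0.001,"yaw":0},{"grip":0,"x":0,"y":0,"z":0.002,"yaw":0},{"grip":0,"x":0,"y":0,"z":0.002,"yaw":0},{"grip":0,"x":0,"y":0,"z":0.002,"yaw":0},{"grip":0,"x":0,"y":0,"z":0.002,"yaw":0}]'
python3 plan.py
```

```text
time_s: 16.7
ee_pos: [458.5, 7.3, 63.3]
ee_rot: [-180.0, -0.0, 92.0]
force: [-2.4, -0.2, 7.0]
gripper_width: 0.5
gripper_force: 3.4
time_s: 17.12
ee_pos: [456.5, 7.2, 53.5]
ee_rot: [-179.7, -0.0, 92.0]
force: [-7.6, -1.1, 11.8]
gripper_width: 0.4
gripper_force: 5.7
time_s: 17.53
ee_pos: [456.2, 7.2, 51.3]
ee_rot: [-179.7, -0.0, 92.0]
force: [-5.8, -0.4, 10.5]
gripper_width: 0.6
gripper_force: 4.8
at [456.2   7.2  51.3] yaw 92.0 t 17.5
```

```bash
python3 -m crank '[{"grip":0,"x":0,"y":0,"z":0.001,"yaw":0},{"grip":0,"x":0,"y":0,"z":0.002,"yaw":0},{"grip":0,"x":0,"y":0,"z":0.002,"yaw":0},{"grip":0,"x":0,"y":0,"z":0.002,"yaw":0},{"grip":0,"x":0,"y":0,"z":0.002,"yaw":0}]'
python3 -m crank '[{"grip":0,"x":0,"y":0,"z":0.001,"yaw":0},{"grip":0,"x":0,"y":0,"z":0.001,"yaw":0},{"grip":0,"x":0,"y":0,"z":0.001,"yaw":0},{"grip":0,"x":0,"y":0,"z":0.001,"yaw":0},{"grip":0,"x":0,"y":0,"z":0.001,"yaw":0}]'
python3 -m crank '[{"grip":0,"x":0,"y":0,"z":0.001,"yaw":0},{"grip":0,"x":0,"y":0,"z":0.001,"yaw":0},{"grip":0,"x":0,"y":0,"z":0.001,"yaw":0},{"grip":0,"x":0,"y":0,"z":0.001,"yaw":0},{"grip":0,"x":0,"y":0,"z":0.001,"yaw":0}]'
```

```text
time_s: 17.95
ee_pos: [456.0, 7.2, 49.4]
ee_rot: [-179.7, -0.0, 92.0]
force: [-6.5, -0.5, 11.9]
gripper_width: 0.8
gripper_force: 5.2
time_s: 18.37
ee_pos: [455.9, 7.2, 48.4]
ee_rot: [-179.7, -0.0, 92.0]
force: [-7.6, -0.4, 12.1]
gripper_width: 0.4
gripper_force: 5.6
time_s: 18.78
ee_pos: [455.9, 7.2, 48.3]
ee_rot: [-179.7, -0.0, 92.0]
force: [-9.4, 0.3, 21.4]
gripper_width: 0.8
gripper_force: 10.0
```

On the stop now: z no longer falls and the force has jumped to 21 N. One more millimetre, then hold and look.

```bash
R='x'; python3 -m crank '[{"grip":0,"x":0,"y":0,"z":0.001,"yaw":0},{"grip":0,"x":0,"y":0,"z":0.001,"yaw":0},{"grip":0,"x":0,"y":0,"z":0.001,"yaw":0},{"grip":0,"x":0,"y":0,"z":0.001,"yaw":0},{"grip":0,"x":0,"y":0,"z":0.001,"yaw":0}]'
python3 -m crank '[{"grip":0,"x":0,"y":0,"z":0,"yaw":0},{"grip":0,"x":0,"y":0,"z":0,"yaw":0},{"grip":0,"x":0,"y":0,"z":0,"yaw":0},{"grip":0,"x":0,"y":0,"z":0,"yaw":0},{"grip":0,"x":0,"y":0,"z":0,"yaw":0}]'
python3 -m crank '[{"grip":0,"x":0,"y":0,"z":0,"yaw":0},{"grip":0,"x":0,"y":0,"z":0,"yaw":0},{"grip":0,"x":0,"y":0,"z":0,"yaw":0},{"grip":0,"x":0,"y":0,"z":0,"yaw":0},{"grip":0,"x":0,"y":0,"z":0,"yaw":0}]' | tail -5
python3 -m crank '[{"grip":0,"x":0,"y":0,"z":0,"yaw":0},{"grip":0,"x":0,"y":0,"z":0,"yaw":0},{"grip":0,"x":0,"y":0,"z":0,"yaw":0},{"grip":0,"x":0,"y":0,"z":0,"yaw":0},{"grip":0,"x":0,"y":0,"z":0,"yaw":0}]' | tail -5
python3 - <<'E'
from h import *
im=grab_frame("top");b=grab_frame("side")
cv2.imwrite("pics/o3.png",np.hstack([cv2.resize(im[140:290,165:365],(400,300),interpolation=cv2.INTER_CUBIC),cv2.resize(b[170:290,180:340],(400,300),interpolation=cv2.INTER_CUBIC)])[:,:,::-1])
E
```

```text
time_s: 19.2
ee_pos: [455.9, 7.2, 48.2]
ee_rot: [-179.7, -0.0, 92.0]
force: [-11.4, -0.5, 28.8]
gripper_width: 0.6
gripper_force: 14.3
time_s: 19.62
ee_pos: [455.9, 7.2, 48.2]
ee_rot: [-179.7, -0.0, 92.0]
force: [-11.4, -0.3, 28.6]
gripper_width: 0.6
gripper_force: 14.3
ee_pos: [455.9, 7.2, 48.2]
ee_rot: [-179.7, -0.0, 92.0]
force: [-12.6, -0.3, 29.3]
gripper_width: 0.3
gripper_force: 14.3
ee_pos: [455.9, 7.2, 48.2]
ee_rot: [-179.7, -0.0, 92.0]
force: [-11.8, -0.3, 29.1]
gripper_width: 0.5
gripper_force: 14.3
```

View pics/o3.png

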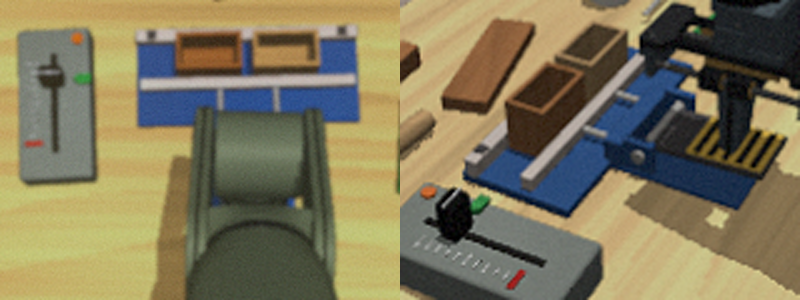

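The jaw has both boxes pressed against the fence, the pedal is flat and the slider is still at the marker. I hold a little longer, then let it up.

```bash
python3 -m crank '[{"grip":0,"x":0,"y":0,"z":0,"yaw":0},{"grip":0,"x":0,"y":0,"z":0,"yaw":0},{"grip":0,"x":0,"y":0,"z":0,"yaw":0},{"grip":0,"x":0,"y":0,"z":0,"yaw":0},{"grip":0,"x":0,"y":0,"z":0,"yaw":0}]' | head -1
python3 -m crank '[{"grip":0,"x":0,"y":0,"z":0,"yaw":0},{"grip":0,"x":0,"y":0,"z":0,"yaw":0},{"grip":0,"x":0,"y":0,"z":0,"yaw":0},{"grip":0,"x":0,"y":0,"z":0,"yaw":0},{"grip":0,"x":0,"y":0,"z":0,"yaw":0}]' | head -1
python3 -m crank '[{"grip":0,"x":0,"y":0,"z":-0.005,"yaw":0},{"grip":0,"x":0,"y":0,"z":-0.01,"yaw":0},{"grip":0,"x":0,"y":0,"z":-0.015,"yaw":0},{"grip":0,"x":0,"y":0,"z":-0.02,"yaw":0},{"grip":0,"x":0,"y":0,"z":-0.025,"yaw":0}]'
python3 -m crank '[{"grip":0,"x":0,"y":0,"z":-0.01,"yaw":0},{"grip":0,"x":0,"y":0,"z":-0.03,"yaw":0},{"grip":0,"x":0,"y":0,"z":-0.05,"yaw":0},{"grip":0,"x":0,"y":0,"z":-0.07,"yaw":0},{"grip":0.05,"x":0,"y":0,"z":-0.08,"yaw":0}]'
python3 plan.py 609.5,252.5,150,93.7
```

```text
time_s: 20.97
time_s: 21.38
time_s: 21.8
ee_pos: [460.6, 7.3, 72.0]
ee_rot: [179.8, 0.0, 91.9]
force: [2.2, 0.3, 2.0]
gripper_width: 0.8
gripper_force: 0.9
time_s: 22.22
ee_pos: [459.9, 7.1, 153.1]
ee_rot: [179.8, 0.0, 92.0]
force: [-1.1, 0.2, 0.4]
gripper_width: 4.7
gripper_force: 0.0
at [459.9   7.1 153.1] yaw 92.0 t 22.2
609.5,252.5,150,93.7 -> [0.12, 0.079, 0.002] yaw -0.02
609.5,252.5,150,93.7 -> [0.119, 0.081, 0.001] yaw -0.01
```

```bash
python3 -m crank '[{"grip":0.05,"x":0.024,"y":0.016,"z":0,"yaw":0},{"grip":0.05,"x":0.048,"y":0.032,"z":0,"yaw":0},{"grip":0.05,"x":0.072,"y":0.048,"z":0,"yaw":0},{"grip":0.05,"x":0.096,"y":0.063,"z":0,"yaw":-0.01},{"grip":0.05,"x":0.12,"y":0.079,"z":0.002,"yaw":-0.02}]' | sed -n 2p
python3 -m crank '[{"grip":0.05,"x":0.03,"y":0.02,"z":0,"yaw":0},{"grip":0.05,"x":0.06,"y":0.04,"z":0,"yaw":0},{"grip":0.05,"x":0.09,"y":0.06,"z":0,"yaw":0},{"grip":0.05,"x":0.11,"y":0.075,"z":0,"yaw":-0.01},{"grip":0.05,"x":0.119,"y":0.081,"z":0.001,"yaw":-0.01}]' | sed -n 2p
python3 -m crank '[{"grip":0.05,"x":0,"y":0,"z":0.01,"yaw":0},{"grip":0.05,"x":0,"y":0,"z":0.02,"yaw":0},{"grip":0.05,"x":0,"y":0,"z":0.02,"yaw":0},{"grip":0.05,"x":0,"y":0,"z":0.02,"yaw":0},{"grip":0.05,"x":0,"y":0,"z":0.02,"yaw":0}]'
python3 plan.py 609.5,252.5,73,93.7
```

```text
ee_pos: [534.3, 131.0, 149.1]
ee_pos: [609.8, 256.1, 147.4]
time_s: 23.47
ee_pos: [607.7, 251.7, 128.0]
ee_rot: [-180.0, 0.0, 93.6]
force: [0.1, -0.8, 0.6]
gripper_width: 50.1
gripper_force: 0.0
at [607.7 251.7 128. ] yaw 93.6 t 23.5
609.5,252.5,73,93.7 -> [0.001, 0.002, 0.055] yaw -0.0
```

```bash
python3 -m crank '[{"grip":0.05,"x":0.001,"y":0.002,"z":0.015,"yaw":0},{"grip":0.05,"x":0.001,"y":0.002,"z":0.03,"yaw":0},{"grip":0.05,"x":0.001,"y":0.002,"z":0.045,"yaw":0},{"grip":0.05,"x":0.001,"y":0.002,"z":0.055,"yaw":0},{"grip":0.05,"x":0.001,"y":0.002,"z":0.055,"yaw":0}]' | sed -n 2p
python3 -m crank '[{"grip":0.01,"x":0,"y":0,"z":0,"yaw":0},{"grip":0.01,"x":0,"y":0,"z":0,"yaw":0},{"grip":0.01,"x":0,"y":0,"z":0,"yaw":0},{"grip":0.01,"x":0,"y":0,"z":0,"yaw":0},{"grip":0.01,"x":0,"y":0,"z":0,"yaw":0}]' 12 | tail -2
python3 -m crank '[{"grip":0.01,"x":0,"y":-0.015,"z":0,"yaw":0},{"grip":0.01,"x":0,"y":-0.03,"z":0,"yaw":0},{"grip":0.01,"x":0,"y":-0.045,"z":0,"yaw":0},{"grip":0.01,"x":0,"y":-0.06,"z":0,"yaw":0},{"grip":0.01,"x":0,"y":-0.068,"z":0,"yaw":0}]'
python3 -m crank '[{"grip":0.01,"x":0,"y":0,"z":0,"yaw":0},{"grip":0.01,"x":0,"y":0,"z":0,"yaw":0},{"grip":0.01,"x":0,"y":-0.001,"z":0,"yaw":0},{"grip":0.01,"x":0,"y":-0.002,"z":0,"yaw":0},{"grip":0.01,"x":0,"y":-0.003,"z":0,"yaw":0}]'
```

```text
ee_pos: [608.8, 253.0, 71.1]
gripper_width: 20.0
gripper_force: 11.8
time_s: 24.72
ee_pos: [541.8, 249.9, 73.7]
ee_rot: [179.9, -0.0, 93.7]
force: [2.7, 0.3, -0.4]
gripper_width: 19.9
gripper_force: 12.0
time_s: 25.13
ee_pos: [541.2, 249.8, 73.7]
ee_rot: [179.8, -0.0, 93.7]
force: [0.6, -1.0, 6.3]
gripper_width: 20.1
gripper_force: 12.0
```

```bash
python3 -m crank '[{"grip":0.01,"x":0,"y":-0.001,"z":0,"yaw":0},{"grip":0.01,"x":0,"y":-0.002,"z":0,"yaw":0},{"grip":0.01,"x":0,"y":-0.003,"z":0,"yaw":0},{"grip":0.01,"x":0,"y":-0.004,"z":0,"yaw":0},{"grip":0.01,"x":0,"y":-0.004,"z":0,"yaw":0}]'
python3 -m crank '[{"grip":0.01,"x":0,"y":-0.001,"z":0,"yaw":0},{"grip":0.01,"x":0,"y":-0.002,"z":0,"yaw":0},{"grip":0.01,"x":0,"y":-0.003,"z":0,"yaw":0},{"grip":0.01,"x":0,"y":-0.003,"z":0,"yaw":0},{"grip":0.01,"x":0,"y":-0.003,"z":0,"yaw":0}]'
python3 -m crank '[{"grip":0.01,"x":0,"y":-0.001,"z":0,"yaw":0},{"grip":0.01,"x":0,"y":-0.002,"z":0,"yaw":0},{"grip":0.01,"x":0,"y":-0.002,"z":0,"yaw":0},{"grip":0.01,"x":0,"y":-0.002,"z":0,"yaw":0},{"grip":0.01,"x":0,"y":-0.002,"z":0,"yaw":0}]'
```

```text
time_s: 25.55
ee_pos: [536.9, 249.5, 73.6]
ee_rot: [179.8, -0.0, 93.7]
force: [1.3, -1.2, 5.7]
gripper_width: 19.9
gripper_force: 12.0
time_s: 25.97
ee_pos: [533.9, 249.3, 73.6]
ee_rot: [179.8, -0.0, 93.7]
force: [0.7, -1.8, 5.8]
gripper_width: 19.7
gripper_force: 12.0
time_s: 26.38
ee_pos: [532.3, 249.2, 73.6]
ee_rot: [179.8, -0.0, 93.7]
force: [1.9, -0.7, 5.3]
gripper_width: 19.9
gripper_force: 12.0
```

```bash
python3 -m crank '[{"grip":0.01,"x":0,"y":-0.001,"z":0,"yaw":0},{"grip":0.01,"x":0,"y":-0.002,"z":0,"yaw":0},{"grip":0.01,"x":0,"y":-0.002,"z":0,"yaw":0},{"grip":0.01,"x":0,"y":-0.002,"z":0,"yaw":0},{"grip":0.01,"x":0,"y":-0.002,"z":0,"yaw":0}]'
python3 -m crank '[{"grip":0.03,"x":0,"y":0,"z":0,"yaw":0},{"grip":0.05,"x":0,"y":0,"z":0,"yaw":0},{"grip":0.05,"x":0,"y":0,"z":0,"yaw":0},{"grip":0.05,"x":0,"y":0,"z":-0.01,"yaw":0},{"grip":0.05,"x":0,"y":0,"z":-0.04,"yaw":0}]'
python3 -m crank '[{"grip":0.08,"x":0,"y":0,"z":-0.03,"yaw":0},{"grip":0.08,"x":0,"y":0,"z":-0.05,"yaw":0},{"grip":0.08,"x":0,"y":0,"z":-0.05,"yaw":0},{"grip":0.08,"x":0,"y":0,"z":-0.05,"yaw":0},{"grip":0.08,"x":0,"y":0,"z":-0.05,"yaw":0}]'
python3 - <<'E'
from h import *
im=grab_frame("top");crop(im,165,145,195,148,4,"pics/c5.png")
E
```

```text
time_s: 26.8
ee_pos: [532.1, 249.2, 73.7]
ee_rot: [179.6, -0.0, 93.7]
force: [7.0, -1.4, 1.9]
gripper_width: 20.0
gripper_force: 12.0
time_s: 27.22
ee_pos: [524.9, 247.6, 109.3]
ee_rot: [-179.4, 0.2, 93.7]
force: [-0.3, 0.2, 0.3]
gripper_width: 49.3
gripper_force: 0.0
time_s: 27.63
ee_pos: [527.4, 248.6, 162.2]
ee_rot: [-179.9, 0.0, 93.7]
force: [-1.0, -0.4, -1.0]
gripper_width: 79.1
gripper_force: 0.0
```

View pics/c5.png

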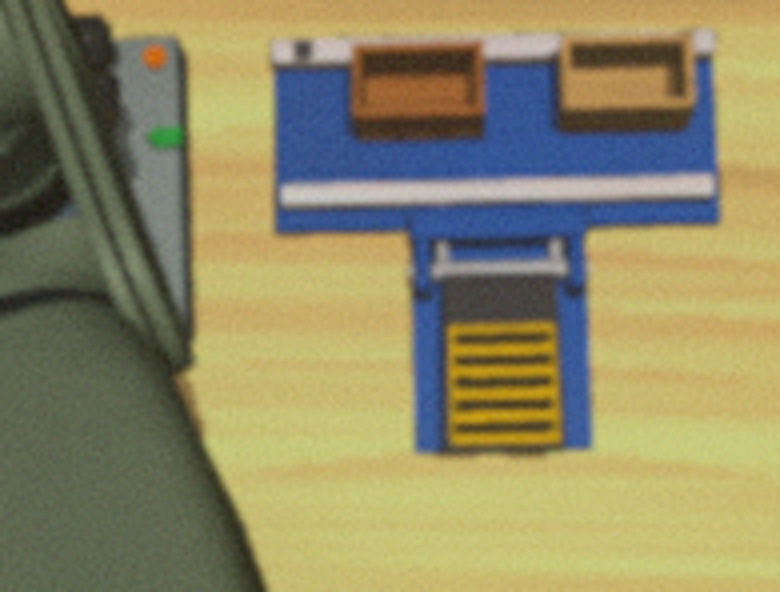

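The pale box was knocked along the bed to rim (560,38), (694,37), (692,108) and (558,112), still upright. Brown is at (350,45) to (485,118). The slider hit its stop.

Run:
```python
from h import *
for n,q in(("brown",[(350,45),(485,43),(485,115),(352,120)]),("pale",[(560,38),(694,37),(692,106),(558,112)])):
    P=np.array([un("top",nat(U,V,165,145,4),72)[:2] for U,V in q]);e=np.roll(P,-1,0)-P
    print(n,P.mean(0).round(1),np.linalg.norm(e,axis=1).round(1),np.degrees(np.arctan2(e[:,1],e[:,0])).round(1))
```

```text
brown [643.6  61.1] [82.2 45.4 80.4 47.3] [ -88.5 -179.5   92.9    2.7]
pale [649.7 -65.1] [81.6 43.6 81.2 46.7] [-89.  177.8  93.3  -1.3]
```

```bash
python3 plan.py 649.5,-65,150,91.5 649.5,-65,58,91.5
```

```text
at [527.2 248.5 161.6] yaw 93.7 t 27.7
649.5,-65,150,91.5 -> [-0.16, 0.051, 0.006] yaw 0.02
649.5,-65,150,91.5 -> [-0.16, 0.054, 0.006] yaw 0.02
649.5,-65,58,91.5 -> [0.0, 0.0, 0.092] yaw -0.0
```

```bash
python3 -m crank '[{"grip":0.08,"x":-0.03,"y":0.01,"z":0,"yaw":0},{"grip":0.08,"x":-0.065,"y":0.02,"z":0,"yaw":0.01},{"grip":0.08,"x":-0.1,"y":0.032,"z":0.003,"yaw":0.01},{"grip":0.08,"x":-0.13,"y":0.041,"z":0.005,"yaw":0.02},{"grip":0.08,"x":-0.16,"y":0.051,"z":0.006,"yaw":0.02}]' | sed -n 2p
python3 -m crank '[{"grip":0.08,"x":-0.035,"y":0.012,"z":0,"yaw":0},{"grip":0.08,"x":-0.07,"y":0.024,"z":0,"yaw":0.01},{"grip":0.08,"x":-0.105,"y":0.036,"z":0.003,"yaw":0.01},{"grip":0.08,"x":-0.14,"y":0.048,"z":0.005,"yaw":0.02},{"grip":0.08,"x":-0.16,"y":0.054,"z":0.006,"yaw":0.02}]' | sed -n 2p
python3 -m crank '[{"grip":0.08,"x":0,"y":0,"z":0.01,"yaw":0},{"grip":0.08,"x":0,"y":0,"z":0.01,"yaw":0},{"grip":0.08,"x":0,"y":0,"z":0.01,"yaw":0},{"grip":0.08,"x":0,"y":0,"z":0.01,"yaw":0},{"grip":0.08,"x":0,"y":0,"z":0.01,"yaw":0}]' | sed -n 2p
python3 plan.py 649.5,-65,58,91.5
```

```text
ee_pos: [588.6, 90.8, 154.9]
ee_pos: [650.6, -68.6, 148.6]
ee_pos: [650.1, -63.6, 141.0]
at [650.1 -63.6 141. ] yaw 91.5 t 28.9
649.5,-65,58,91.5 -> [-0.001, -0.001, 0.083] yaw -0.0
```

```bash
python3 -m crank '[{"grip":0.08,"x":-0.001,"y":-0.001,"z":0.025,"yaw":0},{"grip":0.08,"x":-0.001,"y":-0.001,"z":0.05,"yaw":0},{"grip":0.08,"x":-0.001,"y":-0.001,"z":0.07,"yaw":0},{"grip":0.08,"x":-0.001,"y":-0.001,"z":0.083,"yaw":0},{"grip":0.08,"x":-0.001,"y":-0.001,"z":0.083,"yaw":0}]' | sed -n 2p
python3 -m crank '[{"grip":0.035,"x":0,"y":0,"z":0,"yaw":0},{"grip":0.035,"x":0,"y":0,"z":0,"yaw":0},{"grip":0.035,"x":0,"y":0,"z":0,"yaw":0},{"grip":0.035,"x":0,"y":0,"z":0,"yaw":0},{"grip":0.035,"x":0,"y":0,"z":0,"yaw":0}]' 20 | tail -2
python3 -m crank '[{"grip":0.035,"x":0,"y":0,"z":0,"yaw":0},{"grip":0.035,"x":0,"y":0,"z":0,"yaw":0},{"grip":0.035,"x":0,"y":0,"z":0,"yaw":0},{"grip":0.035,"x":0,"y":0,"z":-0.01,"yaw":0},{"grip":0.035,"x":0,"y":0,"z":-0.03,"yaw":0}]'
python3 -m crank '[{"grip":0.035,"x":0,"y":0,"z":-0.03,"yaw":0},{"grip":0.035,"x":0,"y":0,"z":-0.06,"yaw":0},{"grip":0.035,"x":0,"y":0,"z":-0.08,"yaw":0},{"grip":0.035,"x":0,"y":0,"z":-0.1,"yaw":0},{"grip":0.035,"x":0,"y":0,"z":-0.1,"yaw":0}]'
python3 plan.py 524.9,-380.4,150,86 524.9,-380.4,53,86
```

```text
ee_pos: [647.3, -64.7, 55.2]
gripper_width: 49.7
gripper_force: 0.0
time_s: 30.18
ee_pos: [647.2, -65.8, 85.6]
ee_rot: [-179.6, -0.0, 91.4]
force: [0.2, 0.2, -0.7]
gripper_width: 45.8
gripper_force: 20.0
time_s: 30.6
ee_pos: [651.5, -66.3, 192.9]
ee_rot: [179.5, 0.1, 91.4]
force: [1.2, -0.0, -0.6]
gripper_width: 46.1
gripper_force: 20.0
at [651.5 -66.3 192.9] yaw 91.4 t 30.6
524.9,-380.4,150,86 -> [-0.155, -0.067, 0.021] yaw 0.05
524.9,-380.4,150,86 -> [-0.159, -0.059, 0.022] yaw 0.04
524.9,-380.4,53,86 -> [-0.0, -0.0, 0.097] yaw 0.0
```

```bash
python3 -m crank '[{"grip":0.035,"x":-0.025,"y":-0.01,"z":0,"yaw":0.01},{"grip":0.035,"x":-0.055,"y":-0.024,"z":0.005,"yaw":0.02},{"grip":0.035,"x":-0.09,"y":-0.039,"z":0.01,"yaw":0.03},{"grip":0.035,"x":-0.125,"y":-0.054,"z":0.016,"yaw":0.04},{"grip":0.035,"x":-0.155,"y":-0.067,"z":0.021,"yaw":0.05}]' | sed -n 2p
python3 -m crank '[{"grip":0.035,"x":-0.035,"y":-0.013,"z":0.005,"yaw":0.01},{"grip":0.035,"x":-0.07,"y":-0.026,"z":0.01,"yaw":0.02},{"grip":0.035,"x":-0.105,"y":-0.039,"z":0.015,"yaw":0.03},{"grip":0.035,"x":-0.14,"y":-0.052,"z":0.02,"yaw":0.04},{"grip":0.035,"x":-0.159,"y":-0.059,"z":0.022,"yaw":0.04}]' | sed -n 2p
python3 -m crank '[{"grip":0.035,"x":0,"y":0,"z":0.02,"yaw":0},{"grip":0.035,"x":0,"y":0,"z":0.03,"yaw":0},{"grip":0.035,"x":0,"y":0,"z":0.03,"yaw":0},{"grip":0.035,"x":0,"y":0,"z":0.03,"yaw":0},{"grip":0.035,"x":0,"y":0,"z":0.03,"yaw":0}]' | sed -n 2p
python3 plan.py 524.9,-380.4,52,86
```

```text
ee_pos: [584.2, -224.1, 165.1]
ee_pos: [520.2, -382.9, 142.5]
ee_pos: [523.7, -379.2, 115.1]
at [ 523.7 -379.2  115.1] yaw 86.3 t 31.9
524.9,-380.4,52,86 -> [-0.001, 0.001, 0.063] yaw 0.01
```

```bash
python3 -m crank '[{"grip":0.035,"x":-0.001,"y":0.001,"z":0.02,"yaw":0},{"grip":0.035,"x":-0.001,"y":0.001,"z":0.04,"yaw":0},{"grip":0.035,"x":-0.001,"y":0.001,"z":0.055,"yaw":0},{"grip":0.035,"x":-0.001,"y":0.001,"z":0.06,"yaw":0},{"grip":0.035,"x":-0.001,"y":0.001,"z":0.063,"yaw":0}]'
python3 -m crank '[{"grip":0.035,"x":0,"y":0,"z":0,"yaw":0},{"grip":0.035,"x":0,"y":0,"z":0,"yaw":0},{"grip":0.035,"x":0,"y":0,"z":0,"yaw":0},{"grip":0.035,"x":0,"y":0,"z":0,"yaw":0},{"grip":0.035,"x":0,"y":0,"z":0,"yaw":0}]'
```

```text
time_s: 32.27
ee_pos: [523.8, -379.8, 52.8]
ee_rot: [-179.9, -0.1, 86.3]
force: [-5.9, 6.0, 17.6]
gripper_width: 45.8
gripper_force: 20.0
time_s: 32.68
ee_pos: [524.7, -381.4, 52.8]
ee_rot: [179.9, 0.1, 86.2]
force: [0.6, -0.5, 2.2]
gripper_width: 46.0
gripper_force: 20.0
```

```bash
python3 -m crank '[{"grip":0.055,"x":0,"y":0,"z":0,"yaw":0},{"grip":0.07,"x":0,"y":0,"z":0,"yaw":0},{"grip":0.08,"x":0,"y":0,"z":0,"yaw":0},{"grip":0.08,"x":0,"y":0,"z":0,"yaw":0},{"grip":0.08,"x":0,"y":0,"z":-0.02,"yaw":0}]' | tail -2
python3 -m crank '[{"grip":0.08,"x":0,"y":0,"z":-0.03,"yaw":0},{"grip":0.08,"x":0,"y":0,"z":-0.06,"yaw":0},{"grip":0.08,"x":0,"y":0,"z":-0.09,"yaw":0},{"grip":0.08,"x":0,"y":0,"z":-0.09,"yaw":0},{"grip":0.08,"x":0,"y":0,"z":-0.09,"yaw":0}]' | sed -n 2p
python3 - <<'E'
from h import *
im=grab_frame("top");b=grab_frame("side")
cv2.imwrite("pics/o4.png",np.hstack([cv2.resize(im[140:290,225:425],(400,300),interpolation=cv2.INTER_CUBIC),cv2.resize(b[120:300,140:380],(400,300),interpolation=cv2.INTER_CUBIC)])[:,:,::-1])
E
python3 plan.py 644.5,60.5,150,92 644.5,60.5,57,92
```

```text
gripper_width: 76.2
gripper_force: 0.0
ee_pos: [524.9, -381.7, 164.2]
at [ 523.4 -380.6  161. ] yaw 86.2 t 33.6
644.5,60.5,150,92 -> [0.149, 0.031, 0.004] yaw -0.03
644.5,60.5,150,92 -> [0.149, 0.035, 0.004] yaw -0.04
644.5,60.5,150,92 -> [0.147, 0.041, 0.003] yaw -0.03
644.5,60.5,57,92 -> [-0.0, -0.0, 0.093] yaw -0.0
```

View pics/o4.png

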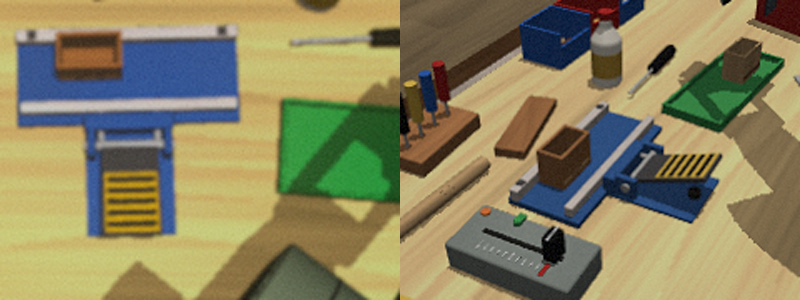

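The pale box stands in the tray, the slider is at the red line, the pedal is up, and the brown box is still at its fence place. Now I fetch brown.

```bash
python3 -m crank '[{"grip":0.08,"x":0.03,"y":0.006,"z":0.001,"yaw":-0.01},{"grip":0.08,"x":0.06,"y":0.012,"z":0.002,"yaw":-0.01},{"grip":0.08,"x":0.09,"y":0.019,"z":0.003,"yaw":-0.02},{"grip":0.08,"x":0.12,"y":0.025,"z":0.003,"yaw":-0.02},{"grip":0.08,"x":0.149,"y":0.031,"z":0.004,"yaw":-0.03}]' | sed -n 2p
python3 -m crank '[{"grip":0.08,"x":0.03,"y":0.007,"z":0.001,"yaw":-0.01},{"grip":0.08,"x":0.06,"y":0.014,"z":0.002,"yaw":-0.02},{"grip":0.08,"x":0.09,"y":0.021,"z":0.003,"yaw":-0.03},{"grip":0.08,"x":0.12,"y":0.028,"z":0.003,"yaw":-0.03},{"grip":0.08,"x":0.149,"y":0.035,"z":0.004,"yaw":-0.04}]' | sed -n 2p
python3 -m crank '[{"grip":0.08,"x":0.03,"y":0.008,"z":0.001,"yaw":-0.01},{"grip":0.08,"x":0.07,"y":0.02,"z":0.002,"yaw":-0.01},{"grip":0.08,"x":0.105,"y":0.03,"z":0.003,"yaw":-0.02},{"grip":0.08,"x":0.135,"y":0.038,"z":0.003,"yaw":-0.03},{"grip":0.08,"x":0.147,"y":0.041,"z":0.003,"yaw":-0.03}]' | sed -n 2p
python3 -m crank '[{"grip":0.08,"x":0,"y":0,"z":0.02,"yaw":0},{"grip":0.08,"x":0,"y":0,"z":0.03,"yaw":0},{"grip":0.08,"x":0,"y":0,"z":0.03,"yaw":0},{"grip":0.08,"x":0,"y":0,"z":0.03,"yaw":0},{"grip":0.08,"x":0,"y":0,"z":0.03,"yaw":0}]' | sed -n 2p
python3 plan.py 644.5,60.5,57.5,92
```

```text
ee_pos: [564.0, -232.6, 155.9]
ee_pos: [604.3, -85.0, 152.0]
ee_pos: [645.2, 64.4, 148.6]
ee_pos: [645.5, 59.4, 121.0]
at [645.5  59.4 121. ] yaw 91.9 t 35.3
644.5,60.5,57.5,92 -> [0.001, -0.001, 0.064] yaw -0.0
```

```bash
python3 -m crank '[{"grip":0.08,"x":0.001,"y":-0.001,"z":0.02,"yaw":0},{"grip":0.08,"x":0.001,"y":-0.001,"z":0.04,"yaw":0},{"grip":0.08,"x":0.001,"y":-0.001,"z":0.055,"yaw":0},{"grip":0.08,"x":0.001,"y":-0.001,"z":0.064,"yaw":0},{"grip":0.08,"x":0.001,"y":-0.001,"z":0.064,"yaw":0}]' | sed -n 2p
python3 -m crank '[{"grip":0.035,"x":0,"y":0,"z":0,"yaw":0},{"grip":0.035,"x":0,"y":0,"z":0,"yaw":0},{"grip":0.035,"x":0,"y":0,"z":0,"yaw":0},{"grip":0.035,"x":0,"y":0,"z":0,"yaw":0},{"grip":0.035,"x":0,"y":0,"z":0,"yaw":0}]' 20 | tail -2
python3 -m crank '[{"grip":0.035,"x":0,"y":0,"z":0,"yaw":0},{"grip":0.035,"x":0,"y":0,"z":0,"yaw":0},{"grip":0.035,"x":0,"y":0,"z":0,"yaw":0},{"grip":0.035,"x":0,"y":0,"z":-0.01,"yaw":0},{"grip":0.035,"x":0,"y":0,"z":-0.03,"yaw":0}]'
python3 -m crank '[{"grip":0.035,"x":0,"y":0,"z":-0.03,"yaw":0},{"grip":0.035,"x":0,"y":0,"z":-0.06,"yaw":0},{"grip":0.035,"x":0,"y":0,"z":-0.08,"yaw":0},{"grip":0.035,"x":0,"y":0,"z":-0.1,"yaw":0},{"grip":0.035,"x":0,"y":0,"z":-0.1,"yaw":0}]' | sed -n 2p
python3 plan.py 533.1,-260.6,150,86 533.1,-260.6,53,86
```

```text
ee_pos: [643.6, 60.6, 55.6]
gripper_width: 49.4
gripper_force: 0.0
time_s: 36.53
ee_pos: [642.2, 61.1, 84.6]
ee_rot: [-179.6, 0.0, 91.9]
force: [-0.3, -0.9, -2.8]
gripper_width: 45.8
gripper_force: 20.0
ee_pos: [646.7, 61.5, 191.8]
at [646.7  61.5 191.8] yaw 91.9 t 37.0
533.1,-260.6,150,86 -> [-0.159, -0.062, 0.021] yaw 0.05
533.1,-260.6,150,86 -> [-0.162, -0.054, 0.021] yaw 0.05
533.1,-260.6,53,86 -> [-0.0, -0.0, 0.097] yaw 0.0
```

```bash
python3 -m crank '[{"grip":0.035,"x":-0.025,"y":-0.01,"z":0,"yaw":0.01},{"grip":0.035,"x":-0.055,"y":-0.022,"z":0.005,"yaw":0.02},{"grip":0.035,"x":-0.09,"y":-0.035,"z":0.01,"yaw":0.03},{"grip":0.035,"x":-0.125,"y":-0.049,"z":0.016,"yaw":0.04},{"grip":0.035,"x":-0.159,"y":-0.062,"z":0.021,"yaw":0.05}]' | sed -n 2p
python3 -m crank '[{"grip":0.035,"x":-0.035,"y":-0.012,"z":0.005,"yaw":0.01},{"grip":0.035,"x":-0.07,"y":-0.023,"z":0.01,"yaw":0.02},{"grip":0.035,"x":-0.105,"y":-0.035,"z":0.015,"yaw":0.03},{"grip":0.035,"x":-0.14,"y":-0.047,"z":0.02,"yaw":0.04},{"grip":0.035,"x":-0.162,"y":-0.054,"z":0.021,"yaw":0.05}]' | sed -n 2p
python3 -m crank '[{"grip":0.035,"x":0,"y":0,"z":0.02,"yaw":0},{"grip":0.035,"x":0,"y":0,"z":0.03,"yaw":0},{"grip":0.035,"x":0,"y":0,"z":0.03,"yaw":0},{"grip":0.035,"x":0,"y":0,"z":0.03,"yaw":0},{"grip":0.035,"x":0,"y":0,"z":0.03,"yaw":0}]' | sed -n 2p
python3 plan.py 533.1,-260.6,52,86
```

```text
ee_pos: [586.1, -100.8, 164.1]
ee_pos: [528.6, -263.2, 142.6]
ee_pos: [531.9, -260.0, 115.1]
at [ 531.9 -260.   115.1] yaw 86.3 t 38.2
533.1,-260.6,52,86 -> [-0.001, 0.001, 0.063] yaw 0.01
```

```bash
python3 -m crank '[{"grip":0.035,"x":0,"y":0.001,"z":0.02,"yaw":0},{"grip":0.035,"x":0,"y":0.001,"z":0.04,"yaw":0},{"grip":0.035,"x":0,"y":0.001,"z":0.055,"yaw":0},{"grip":0.035,"x":0,"y":0.001,"z":0.06,"yaw":0},{"grip":0.035,"x":0,"y":0.001,"z":0.063,"yaw":0}]' | sed -n 2,4p
python3 -m crank '[{"grip":0.035,"x":0,"y":0,"z":0,"yaw":0},{"grip":0.035,"x":0,"y":0,"z":0,"yaw":0},{"grip":0.035,"x":0,"y":0,"z":0,"yaw":0},{"grip":0.035,"x":0,"y":0,"z":0,"yaw":0},{"grip":0.035,"x":0,"y":0,"z":0,"yaw":0}]' | sed -n 2,4p
python3 -m crank '[{"grip":0.055,"x":0,"y":0,"z":0,"yaw":0},{"grip":0.07,"x":0,"y":0,"z":0,"yaw":0},{"grip":0.08,"x":0,"y":0,"z":0,"yaw":0},{"grip":0.08,"x":0,"y":0,"z":0,"yaw":0},{"grip":0.08,"x":0,"y":0,"z":-0.02,"yaw":0}]' | tail -2
python3 -m crank '[{"grip":0.08,"x":0,"y":0,"z":-0.03,"yaw":0},{"grip":0.08,"x":0,"y":0,"z":-0.06,"yaw":0},{"grip":0.08,"x":0,"y":0,"z":-0.09,"yaw":0},{"grip":0.08,"x":0,"y":0,"z":-0.12,"yaw":0},{"grip":0.08,"x":0,"y":0,"z":-0.12,"yaw":0}]' | sed -n 2p
python3 -m crank '[{"grip":0.08,"x":0.03,"y":-0.02,"z":0,"yaw":0},{"grip":0.08,"x":0.06,"y":-0.04,"z":0,"yaw":0},{"grip":0.08,"x":0.09,"y":-0.06,"z":0,"yaw":0},{"grip":0.08,"x":0.12,"y":-0.08,"z":0,"yaw":0},{"grip":0.08,"x":0.15,"y":-0.1,"z":0,"yaw":0}]' | sed -n 2p
python3 -m crank '[{"grip":0.08,"x":0.03,"y":0,"z":0,"yaw":0},{"grip":0.08,"x":0.06,"y":0,"z":0,"yaw":0},{"grip":0.08,"x":0.09,"y":0,"z":0,"yaw":0},{"grip":0.08,"x":0.12,"y":0,"z":0,"yaw":0},{"grip":0.08,"x":0.12,"y":0,"z":0,"yaw":0}]' | sed -n 2p
python3 - <<'E'
from h import *
im=grab_frame("top");b=grab_frame("side")
cv2.imwrite("pics/o5.png",np.hstack([cv2.resize(im[110:320,220:500],(400,300),interpolation=cv2.INTER_CUBIC),cv2.resize(b,(400,300),interpolation=cv2.INTER_AREA)])[:,:,::-1])
E
```

```text
ee_pos: [532.7, -260.2, 51.8]
ee_rot: [-180.0, -0.0, 86.3]
force: [-0.1, -0.2, -1.5]
ee_pos: [532.7, -261.1, 52.7]
ee_rot: [179.9, 0.0, 86.2]
force: [-0.2, -0.2, -1.0]
gripper_width: 76.8
gripper_force: 0.0
ee_pos: [535.4, -262.4, 198.8]
ee_pos: [441.2, -103.4, 191.6]
ee_pos: [450.4, 19.1, 191.9]
```

View pics/o5.png

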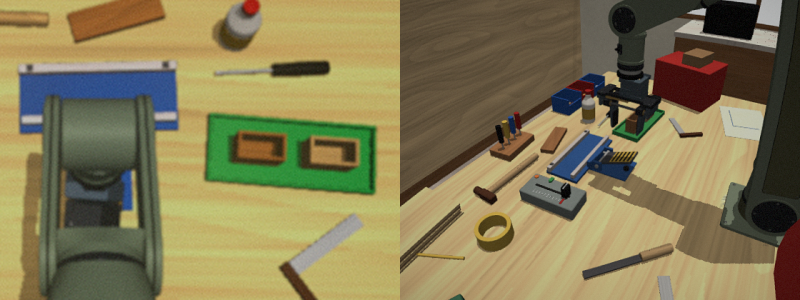

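Both boxes stand upright inside the tray, at (258,148) and (333,152) in the left half. The slider is at the red line, the pedal is up, the bystanders haven't moved and the arm is clear.

```bash
python3 -c "
from workcell import *
print(job_done())"
```

```text
the job is handed in; nothing more can be done
None
```

The job is handed in: the two boxes present were pressed for over two seconds and now stand upright in the drying tray, with the slider at zero and the pedal up; no verdict came back.

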